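# Collect, discharge and tip out loose rail clamps

## Task

Gather all the small grey rail end clamps lying about on the sheet into the steel cup. Then, holding the filled cup, press it upright onto the sprung earthing pad until the pad is fully down, keep it down for a good second to discharge the clamps, pour them all from the cup into the black parts tray, and stand the empty cup upright on the round rubber mat, wholly on it. Leave the other equipment where it is; should anything be knocked aside or spilled on the way, put that right.

Things in the scene. Friction and masses are not known exactly. Their poses are not given: they have to be found in the camera images.
- cup_mid (a point): Open polished steel cup, round, 80 mm high, 68 mm outside diameter from 30 mm above its underside up to the mouth, tapering below to 56 mm at the foot, 4 mm wall, 8 mm bottom, 0.2 kg, no handle. The point is on its axis, half-way up (40 mm above its underside); z is its axis, towards the mouth. It is gripped across its outside, upright at the start. The clamps are slippery on its steel: they slide out once it is tipped about 110 to 120 degrees from upright.
- clamp0_mid (a point): Small grey nylon rail end clamp, 22 g (4 to 6 present; absent ones are None from the start): base 32 (x) by 16 (y) by 12 mm (z), on it a central block 16 by 16 by 4 mm and a domed steel screw head, 20 mm high in all. Point at its centre, 10 mm above its underside; starts standing on its base, any yaw. Gripped across y (16 mm), or across z (20 mm) at mid-length if it lies on its side.
- clamp1_mid (a point): Small grey nylon rail end clamp, 22 g (4 to 6 present; absent ones are None from the start): base 32 (x) by 16 (y) by 12 mm (z), on it a central block 16 by 16 by 4 mm and a domed steel screw head, 20 mm high in all. Point at its centre, 10 mm above its underside; starts standing on its base, any yaw. Gripped across y (16 mm), or across z (20 mm) at mid-length if it lies on its side.
- clamp2_mid (a point): Small grey nylon rail end clamp, 22 g (4 to 6 present; absent ones are None from the start): base 32 (x) by 16 (y) by 12 mm (z), on it a central block 16 by 16 by 4 mm and a domed steel screw head, 20 mm high in all. Point at its centre, 10 mm above its underside; starts standing on its base, any yaw. Gripped across y (16 mm), or across z (20 mm) at mid-length if it lies on its side.
- clamp3_mid (a point): Small grey nylon rail end clamp, 22 g (4 to 6 present; absent ones are None from the start): base 32 (x) by 16 (y) by 12 mm (z), on it a central block 16 by 16 by 4 mm and a domed steel screw head, 20 mm high in all. Point at its centre, 10 mm above its underside; starts standing on its base, any yaw. Gripped across y (16 mm), or across z (20 mm) at mid-length if it lies on its side.
- clamp4_mid (a point): Small grey nylon rail end clamp, 22 g (4 to 6 present; absent ones are None from the start): base 32 (x) by 16 (y) by 12 mm (z), on it a central block 16 by 16 by 4 mm and a domed steel screw head, 20 mm high in all. Point at its centre, 10 mm above its underside; starts standing on its base, any yaw. Gripped across y (16 mm), or across z (20 mm) at mid-length if it lies on its side.
- clamp5_mid (a point): Small grey nylon rail end clamp, 22 g (4 to 6 present; absent ones are None from the start): base 32 (x) by 16 (y) by 12 mm (z), on it a central block 16 by 16 by 4 mm and a domed steel screw head, 20 mm high in all. Point at its centre, 10 mm above its underside; starts standing on its base, any yaw. Gripped across y (16 mm), or across z (20 mm) at mid-length if it lies on its side.
- pad_top (a point): Centre of the top face of the earthing pad when up: a round aluminium plate 84 mm in diameter on a sprung stem above a flat black block 130 by 130 by 26 mm; its top is 48 mm above the table when up and 38 mm when fully down. Fixed point of the block, it does not move as the pad is pressed; z up.
- pad (a joint): Travel of the earthing pad downwards, m: 0 up, 0.010 fully down. It takes about 5 N to start it moving and 13 N to hold it fully down, and springs back up by itself. The filled cup's own weight (about 4 N) does not move it.
- tray: Black plastic open parts tray standing on the table, fixed, 150 mm (x) by 190 mm (y) by 45 mm high outside, 4 mm walls and floor. Origin at the centre of its underside, z up.
- mat_top (a point): Centre of the top face of the round black rubber mat, fixed, 110 mm in diameter, 4 mm thick. The empty cup ends standing wholly on it. z up.
- sensor: Bystander: white sensor unit, 70 by 110 by 56 mm high; origin under its centre.
- psu: Bystander: black power brick, 50 by 110 by 32 mm high; origin under its centre.
- tape: Bystander: yellow roll of tape lying flat, 84 mm across, 22 mm high; origin under its centre.
- module: Bystander: blue rail module, 60 by 36 by 58 mm high; origin under its centre.
- antenna: Bystander: black antenna lying along its y, 200 mm long, 18 mm high; origin under its middle.
- driver: Bystander: screwdriver lying along its x, 180 mm long, about 30 mm high; origin under its middle.
- rail: Bystander: steel rail offcut, 35 by 140 by 8 mm high; origin under its centre.

How it is judged:
By the outcome, as a careful person would: the job done as asked, in the order asked, and still so for the second after the job is handed in, with the robot touching nothing.
Of clamp0, clamp1, clamp2, clamp3, clamp4, clamp5 only 4 to 6 are there at a start; the rules pass over those that are not, and their reading is None.
At some moment in a run one of clamp0, clamp1, clamp2, clamp3, clamp4, clamp5, cup may be knocked a few centimetres aside while the robot is not near it.
It also fails if it takes over 210 s, if anything falls off the work surface, if the arm or the gripper's body presses on something with over 40 N, if the wrist force passes 120 N, or if a joint passes its speed limit or range.

## Robot

A 7-joint arm with a two-finger parallel gripper is mounted at the origin on the work surface. World frame = base frame: x ahead of the robot, y to its left, z up, the work surface at z = 0. Lengths are in m, angles in rad, forces in N, time in s.
With the tool pointing down it reaches from about 0.35 to 0.9 m from the base axis. Payload 8.1 kg.
Tool frame: the origin (TCP) lies midway between the tips of the shut fingers; the grasp point (between the pads) lies 19 mm behind it; y points along the fingers, z is the direction in which the jaws open and shut, and the axes are right-handed (so a half turn about y gives the same grasp; the last joint's range is limited). The gripper opens to 85 mm and grips with 20 to 120 N. Pads are 22 mm wide; open, the fingers measure 114 mm over their backs; the gripper's body (76 mm by 85 mm) begins 54 mm behind the grasp point. The pads swing forward as they close: fully open they stand 13 mm farther back than shut.
Start: joints at [-1.42, 0.434, 0.025, 1.573, -0.012, 1.134, -0.075], TCP at [0.157, 0.605, 0.231] pointing down, gripper open.
Joint ranges: [-2.62, 2.62], [-0.44, 2.09], [-1.27, 1.32], [0.08, 2.57], [-1.32, 4.46], [0.12, 2], [-2.74, 2.74]. Speed limits (rad/s): [2.22, 2.22, 3.01, 3.01, 3.14, 3.14, 3.14].

## Interface

Orientations are given as a 3x3 rotation matrix whose columns are the frame's x, y, z axes.
In Python, from plant import env gives the robot as it stands.
- The arm moves only by the tool servo_tool, never from a script. Its argument "deltas" is a list of rows, each an object with "grip": the opening, from 0 (shut) to 1 (fully open); "dp": the shift along the tool's x, y, z in mm, a list of three; "twist": the turn, a rotation vector about the tool's x, y, z in degrees, a list of three. A call has 1 to 5 rows; each row shifts and turns the commanded pose from where the row before left it, along the tool's axes as they then stand; what a row does not reach is not made up. A row lasts 1/12 s, in which the tool goes at most 41.7 mm and 7.16 degrees, less where a joint would pass 70% of its speed; a pose out of reach is approached as far as the arm can. A call is refused whole if a number of a shift passes 41.7 or a number of a turn 7.16, either way. A call with a gripper value outside its range is refused whole. The fingers move at their own pace and stop on an object; "newtons" is the grip in N (left out, the last holds). Time passes only in rows, so rows that do not move let the fingers close. It gives the time, the measured TCP pose, the force and the opening at its end, in the units of the state.
- env.state(): the state, without advancing time (a new reading comes with each control period).
- env.capture(name): name is "scene" or "top"; returns (picture, depth): 384x512x3 uint8, red, green, blue; 384x512 float32, m along the optical axis (not along the pixel's ray), 0 where there is no reading.
- env.calibration(name): a dict with "fx", "fy", "cx", "cy" (pixels), "D" ([k1, k2, p1, p2, k3] as OpenCV has them; the pictures are not rectified), "extrinsics" (4x4, takes a point from world to camera coordinates). Camera axes: x right, y down, z forward; pixel columns grow to the right and rows downward; lengths in m; the calibration is good to about 2 mm. A picture is of the moment at which its call begins. calibration takes no time and is no camera call.
- env.job_done(): hands the job in, once; it reports no verdict.
The state is a dict: "t": time; "joint_pos": joint angles; "joint_vel": joint speeds; "tau": joint torques, N m; "tcp_pos": TCP position; "tcp_rot": TCP orientation; "ft_force": force on the tool from outside, world axes, zero at the start; "moment": the same for the moment, N m; "width": finger opening in m.
Only numpy, scipy, OpenCV 4.12 (cv2) and the standard library are available. Lean on these libraries where they do the work, as an engineer would, in place of code of your own. Each camera call takes 0.05 s, during which the arm holds its last target. There are 200 camera calls.

## Working session

There is one attempt and no reset: what is moved stays moved. The work goes in short steps, Python scripts to look and compute and a tool call to move; the robot and the scene stay as the last step left them, time stands still between calls to the robot, and variables do not carry over. Pictures are saved under pics/ and viewed, about 12 in all and at most 16, crops included, and the job is handed in when it is done.

Besides the shell and the picture viewer there is one more tool, called after "Emit:" by a JSON object that holds its "method" and its "body", one argument or row to a line. servo_tool: Moves the arm, as the interface text tells. Its arguments: {"type":"object","properties":{"deltas":{"type":"array"},"newtons":{"type":"number"}},"required":["deltas"]}

```bash
ls; mkdir -p pics; cat > h.py <<'E'
import numpy as np, cv2
from plant import env
def cap(n,save=None):
    im,d=env.capture(n)
    if save: cv2.imwrite('pics/'+save,im[:,:,::-1])
    return im,d
def ray(n,uv):
    c=env.calibration(n);K=np.array([[c['fx'],0,c['cx']],[0,c['fy'],c['cy']],[0,0,1]])
    p=cv2.undistortPoints(np.array(uv,float).reshape(-1,1,2),K,np.array(c['D'],float)).reshape(-1,2)
    E=np.array(c['extrinsics']);R=E[:3,:3];t=E[:3,3]
    return -R.T@t,(np.c_[p,np.ones(len(p))]@R)
def onz(n,uv,z):
    o,d=ray(n,uv);return o+d*((z-o[2])/d[:,2])[:,None]
def cloud(n,dep):
    h,w=dep.shape;v,u=np.mgrid[:h,:w];o,d=ray(n,np.c_[u.ravel(),v.ravel()])
    return (o+d*dep.reshape(-1,1)).reshape(h,w,3)
def proj(n,P):
    c=env.calibration(n);K=np.array([[c['fx'],0,c['cx']],[0,c['fy'],c['cy']],[0,0,1]]);E=np.array(c['extrinsics'])
    return cv2.projectPoints(np.array(P,float).reshape(-1,1,3),cv2.Rodrigues(E[:3,:3])[0],E[:3,3],K,np.array(c['D'],float))[0].reshape(-1,2)
E
python3 - <<'E'
from h import *
for n in('scene','top'):
    im,d=cap(n,n+'0.png'); np.savez(n+'0.npz',im=im,d=d)
    c=env.calibration(n);o,_=ray(n,[[256,192]]);print(n,o,c['fx'],onz(n,[[0,0],[511,0],[0,383],[511,383]],0)[:,:2].round(2).tolist())
s=env.state();print({k:np.round(v,3).tolist() for k,v in s.items()})
E
```

```text
pics
scene [ 1.29877419 -0.31838315  0.75309951] 439.15601938579636 [[-1.29, -0.47], [-0.29, 1.9], [0.79, -0.55], [1.16, 0.25]]
top [0.48309456 0.02597478 1.01662986] 347.5934681640908 [[1.15, 0.8], [1.18, -0.84], [-0.01, 0.74], [-0.03, -0.78]]
{'t': 0.1, 'joint_pos': [-1.42, 0.435, 0.025, 1.574, -0.012, 1.134, -0.075], 'joint_vel': [0.0, -0.001, 0.001, -0.002, 0.001, 0.002, -0.0], 'tau': [0.003, -67.175, 1.028, -31.69, 0.016, 0.007, -0.0], 'tcp_pos': [0.157, 0.605, 0.231], 'tcp_rot': [[0.968, -0.0, 0.251], [-0.251, -0.001, 0.968], [0.0, -1.0, -0.001]], 'ft_force': [0.139, -0.79, -0.994], 'moment': [0.028, 0.01, 0.041], 'width': 0.085}
```

View pics/top0.png

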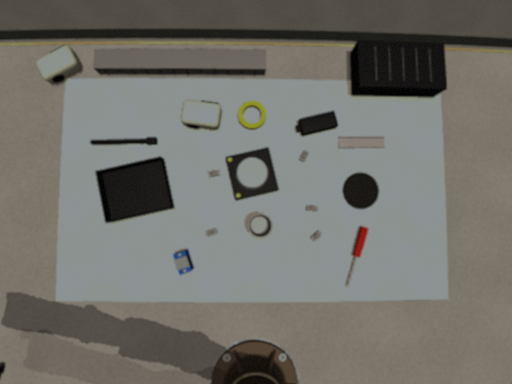

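View pics/scene0.png

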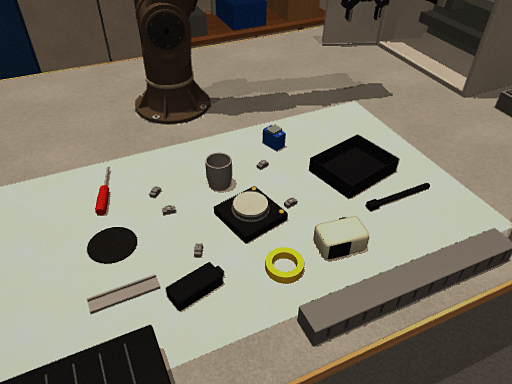

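The top view shows five clamps, near (213,173), (211,232), (303,156), (311,208) and (315,236). The cup is at (259,224), the pad at (252,173), the tray at (135,189) and the mat at (361,190). The scene view shows the same five clamps, and the arm is out of the way.

```bash
cat >> h.py <<'E'
def clamps(im,n,seeds,z=0.009,r=14):
    out=[]
    for u,v in seeds:
        u,v=int(u),int(v);c=im[v-r:v+r+1,u-r:u+r+1].astype(float)
        bg=np.median(c.reshape(-1,3),0);w=np.abs(c-bg).sum(2);m=(w>0.3*w.max()).astype(np.uint8)
        k,l,st,ce=cv2.connectedComponentsWithStats(m);i=min(range(1,k),key=lambda i:np.hypot(*(ce[i]-r))-st[i,4]*.2)
        ys,xs=np.nonzero(l==i);ww=np.minimum(w[ys,xs],w.max()*.6)
        P=onz(n,np.c_[xs+u-r,ys+v-r],z)[:,:2];ce=np.average(P,0,ww)
        C=np.cov(P.T,aweights=ww);e,V=np.linalg.eigh(C);a=np.degrees(np.arctan2(V[1,1],V[0,1]))%180
        out.append((ce,a,np.sqrt(e*12),len(xs)))
    return out
E
python3 - <<'E'
from h import *
S={'top':[(213,173),(211,232),(303,156),(311,208),(315,236)],'scene':[(290,202),(262,164),(198,249),(169,210),(155,191)]}
for n in S:
    z=np.load(n+'0.npz');im,d=z['im'],z['d'];C=cloud(n,d)
    print(n,'table z',np.round(np.median(C[...,2][d>0]),4))
    for ce,a,e,k in clamps(im,n,S[n]): print(ce.round(4),a.round(0),e.round(3),k)
    # depth-based
    for u,v in S[n]:
        c=C[v-14:v+15,u-14:u+15].reshape(-1,3);c=c[(c[:,2]>.006)&(c[:,2]<.03)]
        if len(c)>5:
            print('  dep',c.mean(0).round(4),c[:,2].max().round(3),len(c),cv2.minAreaRect((c[:,:2]*1000).astype(np.float32)))
    big=[cv2.resize(im[v-20:v+20,u-20:u+20],(240,240),interpolation=cv2.INTER_CUBIC) for u,v in S[n]]
    S[n]=np.hstack(big)
cv2.imwrite('pics/cl.png',cv2.resize(np.vstack([S['top'],S['scene']]),(800,320))[:,:,::-1])
# big things
z=np.load('top0.npz');im,d=z['im'],z['d'];C=cloud('top',d);Z=C[...,2]
def blob(name,m,box):
    u0,v0,u1,v1=box;mm=np.zeros(m.shape,bool);mm[v0:v1,u0:u1]=m[v0:v1,u0:u1]
    c=C[mm];r=cv2.minAreaRect((c[:,:2]*1000).astype(np.float32));cc=cv2.minEnclosingCircle((c[:,:2]*1000).astype(np.float32))
    print(name,len(c),'mean',c.mean(0).round(4),np.round(r[0],1),np.round(r[1],1),round(r[2],1),'circ',np.round(cc[0],1),round(cc[1],1))
blob('cup rim',Z>.07,(235,205,285,250))
blob('pad plate',(Z>.042)&(Z<.056),(215,140,290,205))
blob('pad block',(Z>.018)&(Z<.06),(215,140,290,205))
blob('tray rim',(Z>.038),(85,145,185,230))
blob('mat',(im.sum(2)<200),(335,165,390,215))
for nm,b in dict(sensor=(175,92,228,136),tape=(232,96,272,134),psu=(290,105,342,140),module=(168,245,200,280),driver=(340,220,372,292),antenna=(85,130,162,152)).items(): blob(nm,Z>.008,b)
z=np.load('scene0.npz');im,d=z['im'],z['d'];C=cloud('scene',d);Z=C[...,2]
blob('cup scene',Z>.074,(200,145,240,195)); blob('padplate scene',(Z>.042)&(Z<.056),(225,180,275,225)); blob('mat scene',(im.sum(2)<200),(80,220,145,270))
E
```

```text
top table z 0.0014
[0.5986 0.1191] 95.0 [0.016 0.025] 49
[0.4297 0.1236] 110.0 [0.018 0.031] 75
[ 0.6522 -0.1436] 152.0 [0.018 0.034] 78
[ 0.4992 -0.165 ] 85.0 [0.017 0.034] 74
[ 0.42   -0.1766] 131.0 [0.019 0.031] 77
  dep [0.6055 0.1108 0.0173] 0.03 86 ((609.6337890625, 103.49736022949219), (27.232995986938477, 72.5449447631836), 33.90990447998047)
  dep [0.4297 0.1244 0.015 ] 0.023 69 ((443.06396484375, 116.59429168701172), (46.21636962890625, 52.62472915649414), 5.986874580383301)
  dep [ 0.6523 -0.1434  0.0144] 0.022 67 ((660.3521728515625, -148.86831665039062), (34.118228912353516, 75.01734161376953), 32.720218658447266)
  dep [ 0.4977 -0.164   0.0146] 0.026 71 ((482.7176513671875, -171.03651428222656), (60.214637756347656, 85.42344665527344), 59.23602294921875)
  dep [ 0.4206 -0.1764  0.0147] 0.023 73 ((427.2167663574219, -180.59996032714844), (43.058021545410156, 81.62101745605469), 13.807650566101074)
scene table z 0.0001
[0.6067 0.1191] 114.0 [0.025 0.038] 99
[0.437  0.1241] 126.0 [0.026 0.04 ] 83
[ 0.6603 -0.1437] 154.0 [0.019 0.04 ] 114
[ 0.5067 -0.1651] 110.0 [0.03  0.03
[... 1455 characters left out ...]
 0.7431 -0.1797  0.0373] [650.1 -89. ] [115.3 388.7] 38.9 circ [ 632.4 -103.3] 197.5
module 355 mean [0.3515 0.1946 0.0584] [397.1 114.2] [ 61.1 238.6] 29.9 circ [399.7 115.2] 122.1
driver 355 mean [ 0.3884 -0.2898  0.0498] [ 447.1 -170.2] [361.4 169.1] 54.5 circ [ 412.7 -145.5] 185.4
antenna 387 mean [0.688  0.3679 0.0369] [628.8 235.2] [501.   94.6] 65.8 circ [587.6 253.6] 250.5
cup scene 145 mean [ 0.5034 -0.0295  0.1149] [ 854.6 -173.8] [ 66.  931.9] 67.9 circ [ 859.7 -161.1] 466.3
padplate scene 698 mean [0.6043 0.0093 0.047 ] [602.   10.8] [83.5 84.4] 27.4 circ [601.4  10.9] 44.2
mat scene 1407 mean [ 0.5613 -0.3127  0.0076] [ 896.7 -339.8] [108.1 798. ] 85.3 circ [ 898.8 -314.2] 400.0
```

View pics/cl.png

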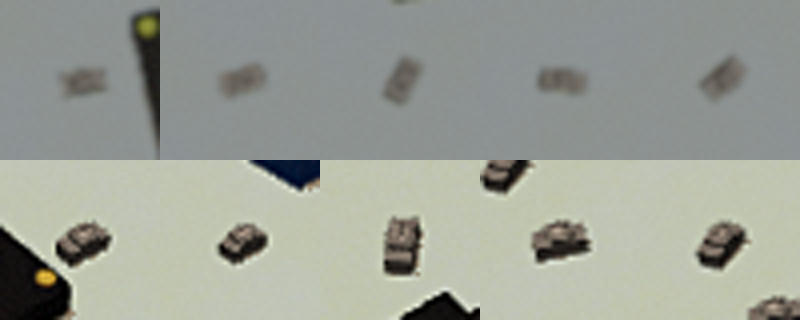

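The upper crops (top view) and lower crops (scene view) show five separate clamps standing on their bases. The two views disagree by about 8 mm in x, so I'll check that against flat features and drop the bad depth pixels.

```bash
python3 - <<'E'
from h import *
def comp(m,seed):
    k,l,st,ce=cv2.connectedComponentsWithStats(m.astype(np.uint8));i=l[seed[1],seed[0]];return l==i
def circ(n,m,z):
    cs,_=cv2.findContours(m.astype(np.uint8),cv2.RETR_EXTERNAL,cv2.CHAIN_APPROX_NONE);c=max(cs,key=cv2.contourArea).reshape(-1,2)
    P=(onz(n,c,z)[:,:2]*1000).astype(np.float32);e=cv2.fitEllipse(P);return np.round(e[0],1),np.round(e[1],1)
T=np.load('top0.npz');S=np.load('scene0.npz')
for n,q,ms,ps,ts in(('top',T,(361,190),(252,173),(251,104)),('scene',S,(112,245),(250,206),(270,262))):
    im=q['im'].astype(int);d=q['d'];C=cloud(n,d);Z=np.where(d>0,C[...,2],-1)
    print(n,'mat',circ(n,comp(im.sum(2)<180,ms),.004))
    print(' plate',circ(n,comp(im.sum(2)>330,ps),.048))
    print(' tape yellow',circ(n,comp((im[...,0]-im[...,2]>60),ts),.022))
    for nm,lo,hi,b in (('plate',.042,.056,(215,140,290,225)),('cup',.074,.09,(195,140,290,250)),('tray',.038,.055,(85,130,400,230)),('module',.05,.066,(165,120,295,285))):
        u0,v0,u1,v1=b;m=np.zeros_like(Z,bool);m[v0:v1,u0:u1]=((Z>lo)&(Z<hi))[v0:v1,u0:u1]
        k,l,st,ce=cv2.connectedComponentsWithStats(m.astype(np.uint8))
        for i in range(1,k):
            if st[i,4]>25:
                c=C[l==i];r=cv2.minAreaRect((c[:,:2]*1000).astype(np.float32));print(' dep',nm,st[i,4],ce[i].round(0),np.round(r[0],0),np.round(r[1],0),round(r[2]),c[:,2].mean().round(4))
E
```

```text
top mat (array([ 551.4, -313.6]), array([101.2, 101.3]))
 plate (array([598.3,   8.2]), array([80.8, 81.6]))
 tape yellow (array([771.5,   9.3]), array([76.7, 79.8]))
 dep plate 699 [251. 172.] [597.   9.] [82. 81.] 0 0.0488
 dep cup 110 [260. 226.] [450. -12.] [65. 64.] 45 0.0807
 dep tray 451 [131. 188.] [549. 341.] [152. 192.] 13 0.0447
 dep tray 699 [251. 172.] [597.   9.] [82. 81.] 0 0.0488
 dep module 147 [203. 122.] [737. 156.] [17. 99.] 0 0.0546
 dep module 254 [182. 263.] [349. 199.] [57. 36.] 20 0.0558
scene mat (array([ 556.3, -311.7]), array([106.4, 107.6]))
 plate (array([376.1,  98.2]), array([1275.4, 1510.4]))
 tape yellow (array([783. ,   6.3]), array([83. , 97.4]))
 dep plate 54 [221. 163.] [433.   6.] [37.  8.] 50 0.0493
 dep plate 75 [223. 176.] [483.  -9.] [14. 47.] 2 0.0492
 dep plate 698 [250. 203.] [602.  11.] [84. 84.] 27 0.047
 dep cup 137 [218. 161.] [455. -11.] [65. 69.] 43 0.0776
 dep tray 133 [275. 134.] [354. 202.] [60. 38.] 19 0.0468
 dep tray 495 [354. 161.] [554. 343.] [153. 195.] 13 0.0422
 dep tray 80 [218. 163.] [431.  -3.] [47. 15.] 67 0.0472
 dep tray 134 [219. 176.] [475. -21.] [65. 28.] 65 0.0467
 dep tray 725 [250. 204.] [602.  11.] [84. 84.] 27 0.0468
 dep tray 66 [344. 222.] [752. 172.] [39. 52.] 43 0.0529
 dep tray 38 [359. 223.] [771. 201.] [15. 39.] 80 0.0532
 dep tray 94 [326. 226.] [748. 133.] [56. 26.] 65 0.0533
 dep module 111 [274. 130.] [354. 204.] [46. 50.] 44 0.0551
 dep module 103 [218. 160.] [434.  -2.] [54. 21.] 66 0.0584
 dep module 124 [219. 173.] [474. -18.] [64. 28.] 74 0.0582
```

```bash
cat >> h.py <<'E'
from scipy.spatial.transform import Rotation as Ro
CL=np.array([[.602,.119],[.4335,.124],[.656,-.1435],[.503,-.165],[.4235,-.177]]);JA=[6,20,62,-5,41]
CUP=np.array([.4525,-.0115])
def plan(seq):
    """seq of (label,xyz,jaw yaw deg or None): tool-down; prints twist y (deg) first, then dp (mm)"""
    s=env.state();p=np.array(s['tcp_pos']);R=np.array(s['tcp_rot']);print('t',round(s['t'],1),'p',p.round(4),'w',round(s['width'],4),'F',np.round(s['ft_force'],1),'j',np.round(s['joint_pos'],2))
    for lab,x,ja in seq:
        tw=np.zeros(3)
        if ja is not None:
            c=np.degrees(np.arctan2(R[1,2],R[0,2]));th=(ja-c+90)%180-90
            a=np.radians(c+th);zz=np.array([np.cos(a),np.sin(a),0]);yy=np.array([0,0,-1.]);Rn=np.c_[np.cross(yy,zz),yy,zz]
            tw=np.degrees((Ro.from_matrix(R).inv()*Ro.from_matrix(Rn)).as_rotvec());R=Rn
        dp=R.T@(np.array(x)-p)*1000;p=np.array(x);n=int(np.ceil(np.abs(dp).max()/35))
        print(lab,'twist',tw.round(1),'rows',int(np.ceil(np.abs(tw).max()/7)),'dp',dp.round(1),'n',n,'each',(dp/max(n,1)).round(1))
E
python3 -c "
from h import *
plan([('above1',[*CL[1],.12],20),('down',[*CL[1],.003],None),('up',[*CL[1],.15],None),('cup',[*CUP,.15],None),('cupdn',[*CUP,.09],None)])"
```

```text
t 0.1 p [0.1568 0.6045 0.2306] w 0.0854 F [ 0.1 -0.8 -1. ] j [-1.42  0.44  0.02  1.57 -0.01  1.13 -0.08]
above1 twist [ 0.1 55.5  0. ] rows 8 dp [546.2 110.6  95.6] n 16 each [34.1  6.9  6. ]
down twist [0. 0. 0.] rows 0 dp [  0. 117.   0.] n 4 each [ 0.  29.2  0. ]
up twist [0. 0. 0.] rows 0 dp [   0. -147.    0.] n 5 each [  0.  -29.4   0. ]
cup twist [0. 0. 0.] rows 0 dp [133.8   0.  -28.5] n 4 each [33.5  0.  -7.1]
cupdn twist [0. 0. 0.] rows 0 dp [ 0. 60.  0.] n 2 each [ 0. 30.  0.]
```

Emit:
{"method": "servo_tool", "body": {
  "deltas": [
    {"grip": 1,"dp": [0,0,0],"twist": [0,6.9,0]},
    {"grip": 1,"dp": [0,0,0],"twist": [0,6.9,0]},
    {"grip": 1,"dp": [0,0,0],"twist": [0,6.9,0]},
    {"grip": 1,"dp": [0,0,0],"twist": [0,6.9,0]},
    {"grip": 1,"dp": [0,0,0],"twist": [0,6.9,0]}
  ],
  "newtons": 40
}}

```text
t: 0.52
tcp_pos: [0.1569, 0.6047, 0.2309]
tcp_rot: [[0.651, -0.0, 0.759], [-0.759, -0.001, 0.651], [0.001, -1.0, -0.001]]
ft_force: [0.3, -0.5, 0.7]
width: 0.0856
```

Emit:
{"method": "servo_tool", "body": {
  "deltas": [
    {"grip": 1,"dp": [0,0,0],"twist": [0,7,0]},
    {"grip": 1,"dp": [0,0,0],"twist": [0,7,0]},
    {"grip": 1,"dp": [0,0,0],"twist": [0,7,0]},
    {"grip": 1,"dp": [28,0,5],"twist": [0,0,0]},
    {"grip": 1,"dp": [28,0,5],"twist": [0,0,0]}
  ]
}}

```text
t: 0.93
tcp_pos: [0.1842, 0.5558, 0.2303]
tcp_rot: [[0.343, -0.0, 0.939], [-0.939, -0.001, 0.343], [0.001, -1.0, -0.001]]
ft_force: [1.3, 0.0, 0.3]
width: 0.0853
```

Emit:
{"method": "servo_tool", "body": {
  "deltas": [
    {"grip": 1,"dp": [28,0,5],"twist": [0,0,0]},
    {"grip": 1,"dp": [28,0,5],"twist": [0,0,0]},
    {"grip": 1,"dp": [28,0,5],"twist": [0,0,0]},
    {"grip": 1,"dp": [28,0,5],"twist": [0,0,0]},
    {"grip": 1,"dp": [28,0,5],"twist": [0,0,0]}
  ]
}}

```text
t: 1.35
tcp_pos: [0.2571, 0.4312, 0.231]
tcp_rot: [[0.341, -0.0, 0.94], [-0.94, -0.0, 0.341], [0.0, -1.0, -0.0]]
ft_force: [0.1, -0.2, 0.3]
width: 0.0855
```

Emit:
{"method": "servo_tool", "body": {
  "deltas": [
    {"grip": 1,"dp": [28,0,5],"twist": [0,0,0]},
    {"grip": 1,"dp": [28,0,5],"twist": [0,0,0]},
    {"grip": 1,"dp": [28,0,5],"twist": [0,0,0]},
    {"grip": 1,"dp": [28,0,5],"twist": [0,0,0]},
    {"grip": 1,"dp": [28,10,5],"twist": [0,0,0]}
  ]
}}

```text
t: 1.77
tcp_pos: [0.329, 0.3089, 0.2224]
tcp_rot: [[0.341, 0.001, 0.94], [-0.94, 0.002, 0.341], [-0.002, -1.0, 0.002]]
ft_force: [0.6, 0.2, -0.3]
width: 0.0855
```

Emit:
{"method": "servo_tool", "body": {
  "deltas": [
    {"grip": 1,"dp": [28,15,5],"twist": [0,0,0]},
    {"grip": 1,"dp": [28,15,5],"twist": [0,0,0]},
    {"grip": 1,"dp": [28,20,5],"twist": [0,0,0]},
    {"grip": 1,"dp": [28,20,5],"twist": [0,0,0]},
    {"grip": 1,"dp": [20,20,5],"twist": [0,0,0]}
  ]
}}

```text
t: 2.18
tcp_pos: [0.3972, 0.1917, 0.1306]
tcp_rot: [[0.34, 0.0, 0.94], [-0.94, -0.0, 0.34], [0.0, -1.0, 0.0]]
ft_force: [-0.3, 1.0, 0.3]
width: 0.086
```

```bash
python3 -c "
from h import *
plan([('above1',[*CL[1],.12],20),('down',[*CL[1],.003],None),('up',[*CL[1],.15],None),('cup',[*CUP,.15],None),('cupdn',[*CUP,.09],None)])"
```

```text
t 2.2 p [0.3972 0.1917 0.1306] w 0.086 F [-0.3  1.   0.3] j [-0.93  0.27  0.44  2.15 -0.17  0.74 -0.03]
above1 twist [-0.  -0.1  0. ] rows 1 dp [76.  10.6 11. ] n 3 each [25.3  3.5  3.7]
down twist [0. 0. 0.] rows 0 dp [  0. 117.   0.] n 4 each [ 0.  29.2  0. ]
up twist [0. 0. 0.] rows 0 dp [   0. -147.    0.] n 5 each [  0.  -29.4   0. ]
cup twist [0. 0. 0.] rows 0 dp [133.8   0.  -28.5] n 4 each [33.5  0.  -7.1]
cupdn twist [0. 0. 0.] rows 0 dp [ 0. 60.  0.] n 2 each [ 0. 30.  0.]
```

Emit:
{"method": "servo_tool", "body": {
  "deltas": [
    {"grip": 1,"dp": [26,3,4],"twist": [0,0,0]},
    {"grip": 1,"dp": [25,4,4],"twist": [0,0,0]},
    {"grip": 1,"dp": [25,4,3],"twist": [0,0,0]},
    {"grip": 0.7,"dp": [0,30,0],"twist": [0,0,0]},
    {"grip": 0.7,"dp": [0,30,0],"twist": [0,0,0]}
  ]
}}

```text
t: 2.6
tcp_pos: [0.4347, 0.1253, 0.0604]
tcp_rot: [[0.338, 0.004, 0.941], [-0.941, 0.001, 0.338], [0.0, -1.0, 0.004]]
ft_force: [-0.3, 1.0, 0.4]
width: 0.0639
```

```bash
python3 -c "
from h import *
a,_=cap('top');b,_=cap('scene')
pa=proj('top',[[*CL[1],.01]])[0].astype(int);pb=proj('scene',[[*CL[1],.01]])[0].astype(int)
f=lambda im,p:cv2.resize(im[p[1]-50:p[1]+50,p[0]-50:p[0]+50],(400,400),interpolation=cv2.INTER_CUBIC)
cv2.imwrite('pics/g1.png',np.hstack([f(a,pa),f(b,pb)])[:,:,::-1])
plan([('above1',[*CL[1],.06],20),('down',[*CL[1],.003],None)])"
```

```text
t 2.7 p [0.4303 0.125  0.0573] w 0.06 F [-0.8 -0.2  1.3] j [-0.7   0.42  0.39  2.2  -0.29  0.58  0.25]
above1 twist [ 0.4 -0.1  0. ] rows 1 dp [ 2.1 -2.7  2.6] n 1 each [ 2.1 -2.7  2.6]
down twist [0. 0. 0.] rows 0 dp [ 0. 57.  0.] n 2 each [ 0.  28.5  0. ]
```

View pics/g1.png

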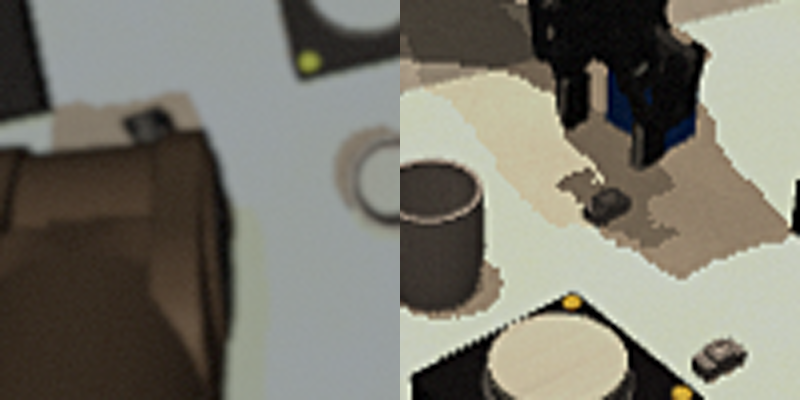

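The left crop is mostly hidden by the forearm. The right crop shows the fingers straddling clamp 1, at about (605,205) in the crop, with the module clear behind them.

Emit:
{"method": "servo_tool", "body": {
  "deltas": [
    {"grip": 0.7,"dp": [1,27,2],"twist": [0,0,0]},
    {"grip": 0.7,"dp": [0,26,0],"twist": [0,0,0]},
    {"grip": 0.7,"dp": [0,0,0],"twist": [0,0,0]},
    {"grip": 0,"dp": [0,0,0],"twist": [0,0,0]},
    {"grip": 0,"dp": [0,0,0],"twist": [0,0,0]}
  ]
}}

```text
t: 3.12
tcp_pos: [0.4356, 0.1265, 0.0088]
tcp_rot: [[0.341, 0.001, 0.94], [-0.94, 0.001, 0.341], [-0.0, -1.0, 0.001]]
ft_force: [-0.4, 0.1, -0.3]
width: 0.0366
```

Emit:
{"method": "servo_tool", "body": {
  "deltas": [
    {"grip": 0,"dp": [0,0,0],"twist": [0,0,0]},
    {"grip": 0,"dp": [0,0,0],"twist": [0,0,0]},
    {"grip": 0,"dp": [0,0,0],"twist": [0,0,0]},
    {"grip": 0,"dp": [0,0,0],"twist": [0,0,0]},
    {"grip": 0,"dp": [0,0,0],"twist": [0,0,0]}
  ]
}}

```text
t: 3.53
tcp_pos: [0.4359, 0.1267, 0.009]
tcp_rot: [[0.341, 0.002, 0.94], [-0.94, 0.002, 0.341], [-0.001, -1.0, 0.003]]
ft_force: [-1.2, -0.6, 11.5]
width: 0.0145
```

Emit:
{"method": "servo_tool", "body": {
  "deltas": [
    {"grip": 0,"dp": [0,-28,0],"twist": [0,0,0]},
    {"grip": 0,"dp": [0,-30,0],"twist": [0,0,0]},
    {"grip": 0,"dp": [0,-30,0],"twist": [0,0,0]},
    {"grip": 0,"dp": [0,-30,0],"twist": [0,0,0]},
    {"grip": 0,"dp": [0,-30,0],"twist": [0,0,0]}
  ]
}}

```text
t: 3.95
tcp_pos: [0.4349, 0.1259, 0.1578]
tcp_rot: [[0.341, 0.001, 0.94], [-0.94, 0.001, 0.341], [-0.0, -1.0, 0.001]]
ft_force: [1.6, 1.1, -0.8]
width: 0.0147
```

```bash
python3 -c "
from h import *
plan([('cup',[*CUP,.15],None),('cupdn',[*CUP,.09],None)])"
```

```text
t 4.0 p [0.4349 0.1259 0.1578] w 0.0147 F [ 1.6  1.1 -0.8] j [-0.81  0.25  0.5   2.1  -0.16  0.82  0.14]
cup twist [0. 0. 0.] rows 0 dp [135.2   7.7 -30.3] n 4 each [33.8  1.9 -7.6]
cupdn twist [0. 0. 0.] rows 0 dp [ 0.  60.  -0.1] n 2 each [ 0. 30. -0.]
```

Emit:
{"method": "servo_tool", "body": {
  "deltas": [
    {"grip": 0,"dp": [27,0,-6],"twist": [0,0,0]},
    {"grip": 0,"dp": [27,0,-6],"twist": [0,0,0]},
    {"grip": 0,"dp": [27,0,-6],"twist": [0,0,0]},
    {"grip": 0,"dp": [27,0,-6],"twist": [0,0,0]},
    {"grip": 0,"dp": [27,0,-6],"twist": [0,0,0]}
  ]
}}

```text
t: 4.37
tcp_pos: [0.4529, -0.012, 0.1565]
tcp_rot: [[0.342, 0.002, 0.94], [-0.94, 0.001, 0.342], [-0.0, -1.0, 0.002]]
ft_force: [0.3, -0.1, -0.5]
width: 0.0142
```

Emit:
{"method": "servo_tool", "body": {
  "deltas": [
    {"grip": 0,"dp": [0,20,0],"twist": [0,0,0]},
    {"grip": 0,"dp": [0,20,0],"twist": [0,0,0]},
    {"grip": 0,"dp": [0,20,0],"twist": [0,0,0]},
    {"grip": 0,"dp": [0,0,0],"twist": [0,0,0]},
    {"grip": 0,"dp": [0,0,0],"twist": [0,0,0]}
  ]
}}

```text
t: 4.78
tcp_pos: [0.4524, -0.0111, 0.0957]
tcp_rot: [[0.341, -0.001, 0.94], [-0.94, -0.0, 0.341], [-0.0, -1.0, -0.001]]
ft_force: [-0.0, -0.7, 0.6]
width: 0.0142
```

```bash
python3 -c "
from h import *
plan([('cupdn',[*CUP,.09],None)])
b,_=cap('scene');a,_=cap('top')
pb=proj('scene',[[*CUP,.08]])[0].astype(int);pa=proj('top',[[*CUP,.08]])[0].astype(int)
f=lambda im,p:cv2.resize(im[p[1]-50:p[1]+50,p[0]-50:p[0]+50],(400,400),interpolation=cv2.INTER_CUBIC)
cv2.imwrite('pics/g2.png',np.hstack([f(b,pb),f(a,pa)])[:,:,::-1])
plan([('cupdn',[*CUP,.09],None)])
"
```

```text
t 4.8 p [ 0.4524 -0.0111  0.0957] w 0.0142 F [-0.  -0.7  0.6] j [-0.49  0.36  0.5   2.17 -0.28  0.67  0.55]
cupdn twist [0. 0. 0.] rows 0 dp [ 0.4  5.7 -0. ] n 1 each [ 0.4  5.7 -0. ]
t 4.9 p [ 0.4536 -0.0109  0.0966] w 0.0147 F [-0.1  0.2  0.3] j [-0.49  0.36  0.5   2.17 -0.28  0.67  0.55]
cupdn twist [0. 0. 0.] rows 0 dp [ 0.2  6.6 -1.2] n 1 each [ 0.2  6.6 -1.2]
```

View pics/g2.png

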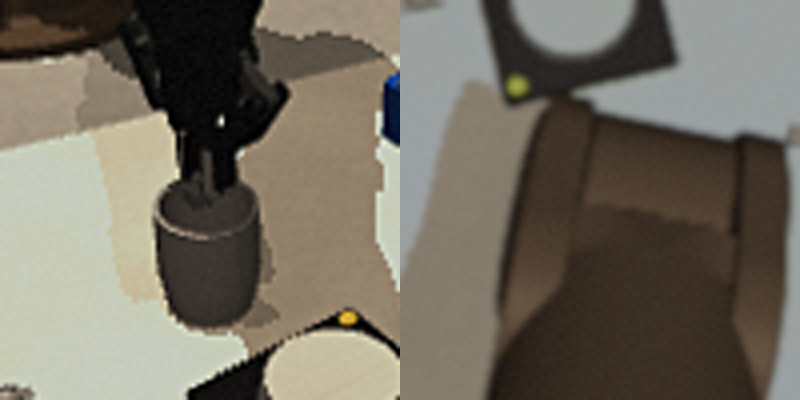

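The left crop shows the fingers centred over the cup mouth at about (208,205), holding the clamp. I'll lower a little and release.

Emit:
{"method": "servo_tool", "body": {
  "deltas": [
    {"grip": 0,"dp": [0,8,0],"twist": [0,0,0]},
    {"grip": 0.38,"dp": [0,0,0],"twist": [0,0,0]},
    {"grip": 0.38,"dp": [0,0,0],"twist": [0,0,0]},
    {"grip": 0.38,"dp": [0,0,0],"twist": [0,0,0]},
    {"grip": 0.38,"dp": [0,0,0],"twist": [0,0,0]}
  ]
}}

```text
t: 5.3
tcp_pos: [0.4531, -0.011, 0.0875]
tcp_rot: [[0.341, 0.0, 0.94], [-0.94, 0.0, 0.341], [0.0, -1.0, 0.0]]
ft_force: [0.1, 0.2, 0.3]
width: 0.0328
```

Emit:
{"method": "servo_tool", "body": {
  "deltas": [
    {"grip": 0.38,"dp": [0,-30,0],"twist": [0,0,0]},
    {"grip": 0.38,"dp": [0,-30,0],"twist": [0,0,0]},
    {"grip": 0.7,"dp": [0,0,0],"twist": [0,4,0]},
    {"grip": 0.7,"dp": [0,0,0],"twist": [0,5,0]},
    {"grip": 0.7,"dp": [0,0,0],"twist": [0,5,0]}
  ]
}}

```text
t: 5.72
tcp_pos: [0.4533, -0.0109, 0.1481]
tcp_rot: [[0.1, 0.002, 0.995], [-0.995, 0.001, 0.1], [-0.001, -1.0, 0.002]]
ft_force: [-0.0, 0.4, 0.1]
width: 0.0598
```

```bash
python3 -c "
from h import *
plan([('above0',[*CL[0],.12],6),('down',[*CL[0],.003],None),('up',[*CL[0],.16],None),('cup',[*CUP,.16],None),('cupdn',[*CUP,.09],None)])"
```

```text
t 5.7 p [ 0.4533 -0.0109  0.1481] w 0.0598 F [-0.   0.4  0.1] j [-0.59  0.28  0.61  2.12 -0.22  0.8   0.26]
above0 twist [-0.1 -0.3 -0. ] rows 1 dp [-113.6   28.1  161.4] n 5 each [-22.7   5.6  32.3]
down twist [0. 0. 0.] rows 0 dp [  0. 117.   0.] n 4 each [ 0.  29.2  0. ]
up twist [0. 0. 0.] rows 0 dp [   0. -157.    0.] n 5 each [  0.  -31.4   0. ]
cup twist [0. 0. 0.] rows 0 dp [ 114.2    0.  -162.3] n 5 each [ 22.8   0.  -32.5]
cupdn twist [0. 0. 0.] rows 0 dp [ 0. 70.  0.] n 2 each [ 0. 35.  0.]
```

Emit:
{"method": "servo_tool", "body": {
  "deltas": [
    {"grip": 0.7,"dp": [-23,0,32],"twist": [0,0,0]},
    {"grip": 0.7,"dp": [-23,0,32],"twist": [0,0,0]},
    {"grip": 0.7,"dp": [-23,0,32],"twist": [0,0,0]},
    {"grip": 0.7,"dp": [-23,0,32],"twist": [0,0,0]},
    {"grip": 0.7,"dp": [-22,0,33],"twist": [0,0,0]}
  ]
}}

```text
t: 6.13
tcp_pos: [0.6022, 0.1209, 0.1473]
tcp_rot: [[0.104, -0.0, 0.995], [-0.995, 0.0, 0.104], [-0.0, -1.0, -0.0]]
ft_force: [1.2, -0.6, -0.4]
width: 0.0601
```

Emit:
{"method": "servo_tool", "body": {
  "deltas": [
    {"grip": 0.7,"dp": [0,30,0],"twist": [0,0,0]},
    {"grip": 0.7,"dp": [0,30,0],"twist": [0,0,0]},
    {"grip": 0.7,"dp": [0,30,0],"twist": [0,0,0]},
    {"grip": 0.7,"dp": [0,0,0],"twist": [0,0,0]},
    {"grip": 0.7,"dp": [0,0,0],"twist": [0,0,0]}
  ]
}}

```text
t: 6.55
tcp_pos: [0.6001, 0.1187, 0.0565]
tcp_rot: [[0.103, -0.003, 0.995], [-0.995, -0.001, 0.103], [0.001, -1.0, -0.003]]
ft_force: [-0.2, -0.4, -0.4]
width: 0.0596
```

```bash
python3 -c "
from h import *
plan([('down',[*CL[0],.003],6)])
b,_=cap('scene','s3.png')
p=proj('scene',[[*CL[0],.01]])[0];print(p)
print(clamps(b,'scene',[p]))
f=lambda im,p:cv2.resize(im[p[1]-50:p[1]+50,p[0]-50:p[0]+50],(400,400),interpolation=cv2.INTER_CUBIC)
cv2.imwrite('pics/g3.png',f(b,p.astype(int))[:,:,::-1])
plan([('down',[*CL[0],.003],6)])"
```

```text
t 6.5 p [0.6001 0.1187 0.0565] w 0.0596 F [-0.2 -0.4 -0.4] j [-0.61  0.64  0.49  1.81 -0.41  0.79  0.19]
down twist [ 0.2 -0.1  0. ] rows 1 dp [-0.1 53.5  1.9] n 2 each [-0.  26.8  0.9]
[289.22288432 201.40432634]
[(array([0.5985016 , 0.10130098]), np.float64(159.1687525549362), array([0.04774869, 0.10674913]), 380)]
t 6.6 p [0.6015 0.1188 0.0581] w 0.0598 F [ 0.3 -0.4  0.2] j [-0.61  0.64  0.49  1.81 -0.41  0.79  0.19]
down twist [ 0.  -0.1  0. ] rows 1 dp [-0.1 55.1  0.5] n 2 each [-0.1 27.6  0.3]
```

View pics/g3.png

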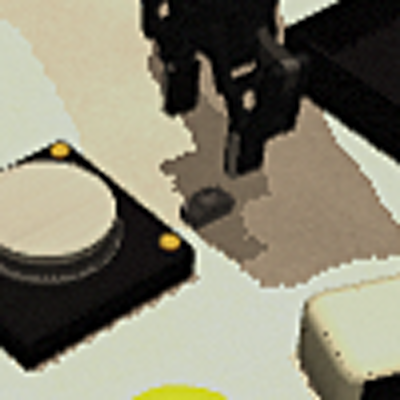

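The fingers straddle clamp 0, at (207,205) in the crop, clear of the pad block. The measured pose jitters by about 2 mm. I'll go down and grip.

Emit:
{"method": "servo_tool", "body": {
  "deltas": [
    {"grip": 0.7,"dp": [0,27,0],"twist": [0,0,0]},
    {"grip": 0.7,"dp": [0,25,0],"twist": [0,0,0]},
    {"grip": 0.7,"dp": [0,0,0],"twist": [0,0,0]},
    {"grip": 0,"dp": [0,0,0],"twist": [0,0,0]},
    {"grip": 0,"dp": [0,0,0],"twist": [0,0,0]}
  ]
}}

```text
t: 7.02
tcp_pos: [0.6028, 0.1191, 0.0077]
tcp_rot: [[0.103, 0.003, 0.995], [-0.995, 0.001, 0.103], [-0.0, -1.0, 0.003]]
ft_force: [0.6, -0.1, 0.2]
width: 0.0362
```

Emit:
{"method": "servo_tool", "body": {
  "deltas": [
    {"grip": 0,"dp": [0,0,0],"twist": [0,0,0]},
    {"grip": 0,"dp": [0,0,0],"twist": [0,0,0]},
    {"grip": 0,"dp": [0,0,0],"twist": [0,0,0]},
    {"grip": 0,"dp": [0,0,0],"twist": [0,0,0]},
    {"grip": 0,"dp": [0,0,0],"twist": [0,0,0]}
  ]
}}

```text
t: 7.43
tcp_pos: [0.6026, 0.1194, 0.0074]
tcp_rot: [[0.104, 0.003, 0.995], [-0.995, 0.001, 0.104], [-0.001, -1.0, 0.003]]
ft_force: [-1.0, 0.6, 8.5]
width: 0.0148
```

Emit:
{"method": "servo_tool", "body": {
  "deltas": [
    {"grip": 0,"dp": [0,-28,0],"twist": [0,0,0]},
    {"grip": 0,"dp": [0,-32,0],"twist": [0,0,0]},
    {"grip": 0,"dp": [0,-32,0],"twist": [0,0,0]},
    {"grip": 0,"dp": [0,-32,0],"twist": [0,0,0]},
    {"grip": 0,"dp": [0,-32,0],"twist": [0,0,0]}
  ]
}}

```text
t: 7.85
tcp_pos: [0.6012, 0.1189, 0.164]
tcp_rot: [[0.103, 0.001, 0.995], [-0.995, 0.0, 0.103], [-0.0, -1.0, 0.001]]
ft_force: [0.5, -0.4, -0.1]
width: 0.0145
```

Emit:
{"method": "servo_tool", "body": {
  "deltas": [
    {"grip": 0,"dp": [23,0,-32],"twist": [0,0,0]},
    {"grip": 0,"dp": [23,0,-32],"twist": [0,0,0]},
    {"grip": 0,"dp": [23,0,-32],"twist": [0,0,0]},
    {"grip": 0,"dp": [23,0,-33],"twist": [0,0,0]},
    {"grip": 0,"dp": [22,0,-33],"twist": [0,0,0]}
  ]
}}

```text
t: 8.27
tcp_pos: [0.4507, -0.0123, 0.1621]
tcp_rot: [[0.104, 0.002, 0.995], [-0.995, 0.001, 0.104], [-0.001, -1.0, 0.002]]
ft_force: [0.9, -1.1, -0.5]
width: 0.0147
```

```bash
python3 -c "
from h import *
b,d=cap('scene','s4.png');C=cloud('scene',d);Z=np.where(d>0,C[...,2],-1)
m=np.zeros(Z.shape,bool);m[140:185,195:242]=((Z>.074)&(Z<.09))[140:185,195:242];c=C[m];c=c[np.linalg.norm(c[:,:2]-CUP,axis=1)<.06];print('cup',len(c),cv2.minAreaRect((c[:,:2]*1000).astype(np.float32)))
plan([('cup',[*CUP,.16],None),('cupdn',[*CUP,.088],None)])"
```

```text
cup 140 ((455.9024353027344, -11.759876251220703), (66.55287170410156, 66.15016174316406), 25.69988250732422)
t 8.3 p [ 0.4435 -0.0177  0.1613] w 0.0147 F [-9.3 -5.6 -2.5] j [-0.61  0.25  0.64  2.12 -0.2   0.84  0.25]
cup twist [0. 0. 0.] rows 0 dp [-5.3  1.3  9.6] n 1 each [-5.3  1.3  9.6]
cupdn twist [0. 0. 0.] rows 0 dp [ 0.1 72.   0.3] n 3 each [ 0.  24.   0.1]
```

Emit:
{"method": "servo_tool", "body": {
  "deltas": [
    {"grip": 0,"dp": [0,24,0],"twist": [0,0,0]},
    {"grip": 0,"dp": [0,24,0],"twist": [0,0,0]},
    {"grip": 0,"dp": [0,23,0],"twist": [0,0,0]},
    {"grip": 0,"dp": [0,0,0],"twist": [0,0,0]},
    {"grip": 0,"dp": [0,0,0],"twist": [0,0,0]}
  ]
}}

```text
t: 8.73
tcp_pos: [0.4516, -0.0113, 0.0906]
tcp_rot: [[0.103, -0.001, 0.995], [-0.995, -0.0, 0.103], [0.0, -1.0, -0.001]]
ft_force: [-0.1, -0.6, 0.5]
width: 0.0148
```

```bash
python3 -c "
from h import *
plan([('cup',[*CUP,.088],None)])"
```

```text
t 8.7 p [ 0.4516 -0.0113  0.0906] w 0.0148 F [-0.1 -0.6  0.5] j [-0.53  0.38  0.56  2.18 -0.33  0.67  0.36]
cup twist [0. 0. 0.] rows 0 dp [0.3 2.6 0.8] n 1 each [0.3 2.6 0.8]
```

Good. I'll release, rise, turn to jaw yaw 62 for clamp 2 (from 84 by half-turn logic; planned next) and travel.

Emit:
{"method": "servo_tool", "body": {
  "deltas": [
    {"grip": 0,"dp": [0,3,0],"twist": [0,0,0]},
    {"grip": 0.38,"dp": [0,0,0],"twist": [0,0,0]},
    {"grip": 0.38,"dp": [0,0,0],"twist": [0,0,0]},
    {"grip": 0.38,"dp": [0,0,0],"twist": [0,0,0]},
    {"grip": 0.38,"dp": [0,0,0],"twist": [0,0,0]}
  ]
}}

```text
t: 9.15
tcp_pos: [0.4523, -0.011, 0.0879]
tcp_rot: [[0.104, 0.001, 0.995], [-0.995, 0.0, 0.104], [-0.0, -1.0, 0.001]]
ft_force: [0.0, 0.4, 0.3]
width: 0.0327
```

Emit:
{"method": "servo_tool", "body": {
  "deltas": [
    {"grip": 0.38,"dp": [0,-30,0],"twist": [0,0,0]},
    {"grip": 0.38,"dp": [0,-30,0],"twist": [0,0,0]},
    {"grip": 0.7,"dp": [0,0,0],"twist": [0,-7,0]},
    {"grip": 0.7,"dp": [0,0,0],"twist": [0,-7,0]},
    {"grip": 0.7,"dp": [0,0,0],"twist": [0,-7,0]}
  ]
}}

```text
t: 9.57
tcp_pos: [0.4524, -0.0108, 0.1482]
tcp_rot: [[0.459, 0.002, 0.888], [-0.888, 0.001, 0.459], [0.0, -1.0, 0.002]]
ft_force: [-0.5, -0.4, -0.1]
width: 0.0597
```

Emit:
{"method": "servo_tool", "body": {
  "deltas": [
    {"grip": 0.7,"dp": [0,0,0],"twist": [0,-7,0]},
    {"grip": 0.7,"dp": [0,0,0],"twist": [0,-7,0]},
    {"grip": 0.7,"dp": [0,0,0],"twist": [0,-7,0]},
    {"grip": 0.7,"dp": [0,0,0],"twist": [0,-7,0]},
    {"grip": 0.7,"dp": [0,0,0],"twist": [0,-7,0]}
  ]
}}

```text
t: 9.98
tcp_pos: [0.452, -0.0111, 0.1476]
tcp_rot: [[0.885, 0.0, 0.465], [-0.465, 0.0, 0.885], [0.0, -1.0, 0.0]]
ft_force: [-1.4, -0.6, 0.1]
width: 0.0598
```

```bash
python3 -c "
from h import *
plan([('above2',[*CL[2],.15],62),('down',[*CL[2],.06],None),('down2',[*CL[2],.004],None),('up',[*CL[2],.16],None),('cup',[*CUP,.16],None),('cupdn',[*CUP,.088],None)])"
```

```text
t 10.0 p [ 0.452  -0.0111  0.1476] w 0.0598 F [-1.4 -0.6  0.1] j [-0.42  0.26  0.4   2.11 -0.14  0.8   1.15]
above2 twist [-0.   0.3  0. ] rows 1 dp [242.3  -2.4 -21.1] n 7 each [34.6 -0.3 -3. ]
down twist [0. 0. 0.] rows 0 dp [ 0. 90.  0.] n 3 each [ 0. 30.  0.]
down2 twist [0. 0. 0.] rows 0 dp [ 0. 56.  0.] n 2 each [ 0. 28.  0.]
up twist [0. 0. 0.] rows 0 dp [   0. -156.    0.] n 5 each [  0.  -31.2   0. ]
cup twist [0. 0. 0.] rows 0 dp [-241.7    0.    21. ] n 7 each [-34.5   0.    3. ]
cupdn twist [0. 0. 0.] rows 0 dp [ 0. 72.  0.] n 3 each [ 0. 24.  0.]
```

```bash
cat >> h.py <<'E'
def dets():
    for n in('scene','top'):
        b,d=cap(n);C=cloud(n,d);z=C[...,2];m=((d>0)&(z>.008)&(z<.03)&(C[...,0]>.33)&(C[...,0]<.72)&(C[...,1]>-.26)&(C[...,1]<.17)).astype(np.uint8)
        k,l,st,ce=cv2.connectedComponentsWithStats(m)
        o=[]
        for i in range(1,k):
            if 25<st[i,4]<140:
                c=C[l==i];r=np.ptp(c,axis=0)
                if max(r[:2])<.06: o.append((c.mean(0)*1000).round(0).astype(int).tolist()[:2]+[int(st[i,4])])
        print(n,o)
E
python3 -c "
from h import *
dets()"
```

```text
scene [[479, -20, 119], [427, -177, 62], [505, -165, 77], [660, -144, 85]]
top [[651, -143, 61], [499, -168, 48], [420, -178, 63]]
```

Emit:
{"method": "servo_tool", "body": {
  "deltas": [
    {"grip": 0.7,"dp": [30,0,-2],"twist": [0,0,0]},
    {"grip": 0.7,"dp": [30,0,-3],"twist": [0,0,0]},
    {"grip": 0.7,"dp": [30,0,-2],"twist": [0,0,0]},
    {"grip": 0.7,"dp": [30,0,-3],"twist": [0,0,0]},
    {"grip": 0.7,"dp": [30,0,-3],"twist": [0,0,0]}
  ]
}}

```text
t: 10.5
tcp_pos: [0.5794, -0.0938, 0.1474]
tcp_rot: [[0.88, 0.0, 0.474], [-0.474, 0.0, 0.88], [0.0, -1.0, 0.0]]
ft_force: [0.9, 1.2, 0.4]
width: 0.0596
```

Emit:
{"method": "servo_tool", "body": {
  "deltas": [
    {"grip": 0.7,"dp": [30,0,-3],"twist": [0,0,0]},
    {"grip": 0.7,"dp": [30,0,-2],"twist": [0,0,0]},
    {"grip": 0.7,"dp": [32,0,-3],"twist": [0,0,0]},
    {"grip": 0.7,"dp": [0,28,0],"twist": [0,0,0]},
    {"grip": 0.7,"dp": [0,28,0],"twist": [0,0,0]}
  ]
}}

```text
t: 10.92
tcp_pos: [0.6583, -0.1456, 0.092]
tcp_rot: [[0.88, 0.005, 0.476], [-0.476, -0.002, 0.88], [0.005, -1.0, 0.0]]
ft_force: [-0.7, 1.4, -0.4]
width: 0.0597
```

Emit:
{"method": "servo_tool", "body": {
  "deltas": [
    {"grip": 0.7,"dp": [0,28,0],"twist": [0,0,0]},
    {"grip": 0.7,"dp": [0,0,0],"twist": [0,0,0]},
    {"grip": 0.7,"dp": [0,0,0],"twist": [0,0,0]}
  ]
}}

```text
t: 11.17
tcp_pos: [0.6545, -0.1431, 0.0623]
tcp_rot: [[0.881, -0.003, 0.473], [-0.473, 0.0, 0.881], [-0.003, -1.0, -0.001]]
ft_force: [-0.0, 0.1, 0.9]
width: 0.0596
```

```bash
python3 -c "
from h import *
dets()
plan([('above2',[*CL[2],.06],62),('down2',[*CL[2],.004],None)])"
```

```text
scene [[481, -16, 106], [427, -177, 65], [564, -61, 33], [660, -144, 82]]
top []
t 11.3 p [ 0.6567 -0.1437  0.0651] w 0.0598 F [ 0.8 -0.1  0.3] j [-0.1   0.69  0.37  1.64 -0.3   0.87  1.47]
above2 twist [-0.  -0.1  0.1] rows 1 dp [-0.7  5.1 -0.1] n 1 each [-0.7  5.1 -0.1]
down2 twist [0. 0. 0.] rows 0 dp [ 0. 56.  0.] n 2 each [ 0. 28.  0.]
```

Emit:
{"method": "servo_tool", "body": {
  "deltas": [
    {"grip": 0.7,"dp": [0,29,0],"twist": [0,0,0]},
    {"grip": 0.7,"dp": [0,29,0],"twist": [0,0,0]},
    {"grip": 0.7,"dp": [0,0,0],"twist": [0,0,0]},
    {"grip": 0,"dp": [0,0,0],"twist": [0,0,0]},
    {"grip": 0,"dp": [0,0,0],"twist": [0,0,0]}
  ]
}}

```text
t: 11.68
tcp_pos: [0.6571, -0.1439, 0.0078]
tcp_rot: [[0.882, 0.003, 0.471], [-0.471, -0.001, 0.882], [0.003, -1.0, 0.001]]
ft_force: [-0.9, -0.1, 0.8]
width: 0.0363
```

Emit:
{"method": "servo_tool", "body": {
  "deltas": [
    {"grip": 0,"dp": [0,0,0],"twist": [0,0,0]},
    {"grip": 0,"dp": [0,0,0],"twist": [0,0,0]},
    {"grip": 0,"dp": [0,0,0],"twist": [0,0,0]},
    {"grip": 0,"dp": [0,0,0],"twist": [0,0,0]},
    {"grip": 0,"dp": [0,0,0],"twist": [0,0,0]}
  ]
}}

```text
t: 12.1
tcp_pos: [0.6572, -0.1438, 0.0078]
tcp_rot: [[0.882, 0.004, 0.47], [-0.47, -0.0, 0.882], [0.003, -1.0, 0.001]]
ft_force: [-1.3, 1.0, 6.8]
width: 0.0144
```

Emit:
{"method": "servo_tool", "body": {
  "deltas": [
    {"grip": 0,"dp": [0,-28,0],"twist": [0,0,0]},
    {"grip": 0,"dp": [0,-32,0],"twist": [0,0,0]},
    {"grip": 0,"dp": [0,-32,0],"twist": [0,0,0]},
    {"grip": 0,"dp": [0,-32,0],"twist": [0,0,0]},
    {"grip": 0,"dp": [0,-32,0],"twist": [0,0,0]}
  ]
}}

```text
t: 12.52
tcp_pos: [0.6557, -0.1436, 0.1643]
tcp_rot: [[0.882, 0.002, 0.471], [-0.471, -0.0, 0.882], [0.002, -1.0, 0.001]]
ft_force: [1.7, -0.7, -0.1]
width: 0.0143
```

Emit:
{"method": "servo_tool", "body": {
  "deltas": [
    {"grip": 0,"dp": [-30,0,3],"twist": [0,0,0]},
    {"grip": 0,"dp": [-30,0,3],"twist": [0,0,0]},
    {"grip": 0,"dp": [-30,0,3],"twist": [0,0,0]},
    {"grip": 0,"dp": [-30,0,3],"twist": [0,0,0]},
    {"grip": 0,"dp": [-30,0,3],"twist": [0,0,0]}
  ]
}}

```text
t: 12.93
tcp_pos: [0.5294, -0.0591, 0.1625]
tcp_rot: [[0.882, 0.002, 0.471], [-0.471, 0.0, 0.882], [0.002, -1.0, 0.001]]
ft_force: [-0.1, 0.4, -0.1]
width: 0.0146
```

Emit:
{"method": "servo_tool", "body": {
  "deltas": [
    {"grip": 0,"dp": [-30,0,2],"twist": [0,0,0]},
    {"grip": 0,"dp": [-30,0,2],"twist": [0,0,0]},
    {"grip": 0,"dp": [-31,0,2],"twist": [0,0,0]},
    {"grip": 0,"dp": [0,0,0],"twist": [0,0,0]},
    {"grip": 0,"dp": [0,0,0],"twist": [0,0,0]}
  ]
}}

```text
t: 13.35
tcp_pos: [0.4522, -0.0106, 0.1625]
tcp_rot: [[0.883, 0.002, 0.469], [-0.469, 0.002, 0.883], [0.001, -1.0, 0.002]]
ft_force: [0.6, -0.3, -0.1]
width: 0.0145
```

```bash
python3 -c "
from h import *
dets()
plan([('cup',[*CUP,.088],None)])"
```

```text
scene [[478, -20, 118], [427, -176, 62], [505, -164, 75]]
top [[499, -172, 34], [422, -181, 44]]
t 13.4 p [ 0.454  -0.0118  0.1623] w 0.0152 F [ 0.9 -0.8 -0.5] j [-0.44  0.24  0.42  2.09 -0.13  0.83  1.14]
cup twist [0. 0. 0.] rows 0 dp [-1.6 74.3 -0.6] n 3 each [-0.5 24.8 -0.2]
```

Emit:
{"method": "servo_tool", "body": {
  "deltas": [
    {"grip": 0,"dp": [0,25,0],"twist": [0,0,0]},
    {"grip": 0,"dp": [0,25,0],"twist": [0,0,0]},
    {"grip": 0,"dp": [0,24,0],"twist": [0,0,0]},
    {"grip": 0,"dp": [0,0,0],"twist": [0,0,0]},
    {"grip": 0,"dp": [0,0,0],"twist": [0,0,0]}
  ]
}}

```text
t: 13.87
tcp_pos: [0.4529, -0.0125, 0.087]
tcp_rot: [[0.882, -0.002, 0.472], [-0.472, -0.001, 0.882], [-0.001, -1.0, -0.002]]
ft_force: [-0.4, -1.0, -0.3]
width: 0.0146
```

Emit:
{"method": "servo_tool", "body": {
  "deltas": [
    {"grip": 0.38,"dp": [0,0,0],"twist": [0,0,0]},
    {"grip": 0.38,"dp": [0,0,0],"twist": [0,0,0]},
    {"grip": 0.38,"dp": [0,0,0],"twist": [0,0,0]},
    {"grip": 0.38,"dp": [0,0,0],"twist": [0,0,0]},
    {"grip": 0.38,"dp": [0,-30,0],"twist": [0,0,0]}
  ]
}}

```text
t: 14.28
tcp_pos: [0.4505, -0.0115, 0.1149]
tcp_rot: [[0.883, -0.006, 0.47], [-0.47, -0.001, 0.883], [-0.005, -1.0, -0.004]]
ft_force: [-0.2, 0.6, -0.6]
width: 0.0329
```

Emit:
{"method": "servo_tool", "body": {
  "deltas": [
    {"grip": 0.38,"dp": [0,-30,0],"twist": [0,0,0]},
    {"grip": 0.7,"dp": [0,0,0],"twist": [0,6.7,0]},
    {"grip": 0.7,"dp": [0,0,0],"twist": [0,6.7,0]},
    {"grip": 0.7,"dp": [0,0,0],"twist": [0,6.7,0]},
    {"grip": 0.7,"dp": [0,0,0],"twist": [0,6.7,0]}
  ]
}}

```text
t: 14.7
tcp_pos: [0.4532, -0.0114, 0.1481]
tcp_rot: [[0.571, 0.002, 0.821], [-0.821, 0.001, 0.571], [0.0, -1.0, 0.002]]
ft_force: [0.6, -0.3, -0.3]
width: 0.0596
```

Emit:
{"method": "servo_tool", "body": {
  "deltas": [
    {"grip": 0.7,"dp": [0,0,0],"twist": [0,6.7,0]},
    {"grip": 0.7,"dp": [0,0,0],"twist": [0,6.7,0]},
    {"grip": 0.7,"dp": [0,0,0],"twist": [0,6.7,0]},
    {"grip": 0.7,"dp": [0,0,0],"twist": [0,6.7,0]},
    {"grip": 0.7,"dp": [0,0,0],"twist": [0,6.7,0]}
  ]
}}

```text
t: 15.12
tcp_pos: [0.453, -0.0114, 0.1479]
tcp_rot: [[0.023, 0.001, 1.0], [-1.0, 0.001, 0.023], [-0.001, -1.0, 0.001]]
ft_force: [-0.5, -0.1, -0.0]
width: 0.0595
```

```bash
python3 -c "
from h import *
plan([('above3',[*CL[3],.15],-5),('down2',[*CL[3],.007],None),('up',[*CL[3],.16],None),('cup',[*CUP,.16],None)])"
```

```text
t 15.1 p [ 0.453  -0.0114  0.1479] w 0.0595 F [-0.5 -0.1 -0. ] j [-0.63  0.29  0.67  2.12 -0.25  0.81  0.22]
above3 twist [-0.1  6.3 -0. ] rows 1 dp [148.6  -2.1  63.2] n 5 each [29.7 -0.4 12.6]
down2 twist [0. 0. 0.] rows 0 dp [  0. 143.   0.] n 5 each [ 0.  28.6  0. ]
up twist [0. 0. 0.] rows 0 dp [   0. -153.    0.] n 5 each [  0.  -30.6   0. ]
cup twist [0. 0. 0.] rows 0 dp [-148.5    0.   -63.7] n 5 each [-29.7   0.  -12.7]
```

Emit:
{"method": "servo_tool", "body": {
  "deltas": [
    {"grip": 0.7,"dp": [0,0,0],"twist": [0,6.3,0]},
    {"grip": 0.7,"dp": [30,0,13],"twist": [0,0,0]},
    {"grip": 0.7,"dp": [30,0,13],"twist": [0,0,0]},
    {"grip": 0.7,"dp": [30,0,13],"twist": [0,0,0]},
    {"grip": 0.7,"dp": [30,0,12],"twist": [0,0,0]}
  ]
}}

```text
t: 15.53
tcp_pos: [0.4947, -0.1362, 0.1479]
tcp_rot: [[-0.079, 0.001, 0.997], [-0.997, 0.0, -0.079], [-0.001, -1.0, 0.001]]
ft_force: [0.9, -0.4, -0.5]
width: 0.0597
```

Emit:
{"method": "servo_tool", "body": {
  "deltas": [
    {"grip": 0.7,"dp": [29,0,12],"twist": [0,0,0]},
    {"grip": 0.7,"dp": [0,28,0],"twist": [0,0,0]},
    {"grip": 0.7,"dp": [0,28,0],"twist": [0,0,0]},
    {"grip": 0.7,"dp": [0,28,0],"twist": [0,0,0]},
    {"grip": 0.7,"dp": [0,0,0],"twist": [0,0,0]}
  ]
}}

```text
t: 15.95
tcp_pos: [0.501, -0.1642, 0.0598]
tcp_rot: [[-0.081, -0.006, 0.997], [-0.997, 0.001, -0.081], [-0.001, -1.0, -0.006]]
ft_force: [-0.9, 0.7, 0.3]
width: 0.0597
```

```bash
python3 -c "
from h import *
dets()
plan([('down2',[*CL[3],.006],-5)])"
```

```text
scene [[479, -20, 110], [427, -176, 67], [505, -165, 75]]
top [[716, -151, 33]]
t 16.1 p [ 0.5032 -0.1652  0.0636] w 0.0595 F [0.2 0.4 0.7] j [-0.21  0.55  0.59  2.02 -0.46  0.71  0.59]
down2 twist [ 0.1  0.3 -0. ] rows 1 dp [-0.2 57.6 -0.2] n 2 each [-0.1 28.8 -0.1]
```

Emit:
{"method": "servo_tool", "body": {
  "deltas": [
    {"grip": 0.7,"dp": [0,28,0],"twist": [0,0,0]},
    {"grip": 0.7,"dp": [0,28,0],"twist": [0,0,0]},
    {"grip": 0.7,"dp": [0,0,0],"twist": [0,0,0]},
    {"grip": 0,"dp": [0,0,0],"twist": [0,0,0]},
    {"grip": 0,"dp": [0,0,0],"twist": [0,0,0]}
  ]
}}

```text
t: 16.47
tcp_pos: [0.5048, -0.1656, 0.0094]
tcp_rot: [[-0.081, 0.002, 0.997], [-0.997, -0.0, -0.081], [0.0, -1.0, 0.002]]
ft_force: [1.0, -0.2, 0.5]
width: 0.0368
```

Emit:
{"method": "servo_tool", "body": {
  "deltas": [
    {"grip": 0,"dp": [0,0,0],"twist": [0,0,0]},
    {"grip": 0,"dp": [0,0,0],"twist": [0,0,0]},
    {"grip": 0,"dp": [0,0,0],"twist": [0,0,0]},
    {"grip": 0,"dp": [0,0,0],"twist": [0,0,0]},
    {"grip": 0,"dp": [0,0,0],"twist": [0,0,0]}
  ]
}}

```text
t: 16.88
tcp_pos: [0.5048, -0.1654, 0.0092]
tcp_rot: [[-0.081, 0.003, 0.997], [-0.997, -0.0, -0.081], [-0.0, -1.0, 0.003]]
ft_force: [-0.7, 0.0, 10.6]
width: 0.0146
```

Emit:
{"method": "servo_tool", "body": {
  "deltas": [
    {"grip": 0,"dp": [0,-28,0],"twist": [0,0,0]},
    {"grip": 0,"dp": [0,-32,0],"twist": [0,0,0]},
    {"grip": 0,"dp": [0,-32,0],"twist": [0,0,0]},
    {"grip": 0,"dp": [0,-32,0],"twist": [0,0,0]},
    {"grip": 0,"dp": [0,-30,0],"twist": [0,0,0]}
  ]
}}

```text
t: 17.3
tcp_pos: [0.5035, -0.1655, 0.1641]
tcp_rot: [[-0.082, 0.001, 0.997], [-0.997, -0.0, -0.082], [0.0, -1.0, 0.001]]
ft_force: [0.6, -0.3, -0.3]
width: 0.0147
```

Emit:
{"method": "servo_tool", "body": {
  "deltas": [
    {"grip": 0,"dp": [-30,0,-13],"twist": [0,0,0]},
    {"grip": 0,"dp": [-30,0,-13],"twist": [0,0,0]},
    {"grip": 0,"dp": [-30,0,-13],"twist": [0,0,0]},
    {"grip": 0,"dp": [-30,0,-12],"twist": [0,0,0]},
    {"grip": 0,"dp": [-29,0,-12],"twist": [0,0,0]}
  ]
}}

```text
t: 17.72
tcp_pos: [0.4523, -0.0102, 0.1623]
tcp_rot: [[-0.081, 0.001, 0.997], [-0.997, 0.001, -0.081], [-0.001, -1.0, 0.001]]
ft_force: [0.9, 0.9, 0.2]
width: 0.0145
```

Emit:
{"method": "servo_tool", "body": {
  "deltas": [
    {"grip": 0,"dp": [0,0,0],"twist": [0,0,0]},
    {"grip": 0,"dp": [0,0,0],"twist": [0,0,0]}
  ]
}}

```text
t: 17.88
tcp_pos: [0.4526, -0.0097, 0.1621]
tcp_rot: [[-0.077, 0.001, 0.997], [-0.997, 0.001, -0.077], [-0.002, -1.0, 0.001]]
ft_force: [0.6, -1.3, -0.5]
width: 0.0143
```

```bash
python3 -c "
from h import *
dets()
plan([('cup',[*CUP,.088],None)])"
```

```text
scene [[478, -20, 119], [427, -177, 59]]
top [[716, -153, 26], [422, -181, 45]]
t 18.0 p [ 0.4533 -0.0121  0.162 ] w 0.0146 F [-0.8 -1.2 -1.1] j [-0.67  0.27  0.72  2.11 -0.24  0.84  0.11]
cup twist [0. 0. 0.] rows 0 dp [-0.5 74.  -0.9] n 3 each [-0.2 24.7 -0.3]
```

Emit:
{"method": "servo_tool", "body": {
  "deltas": [
    {"grip": 0,"dp": [0,25,0],"twist": [0,0,0]},
    {"grip": 0,"dp": [0,25,0],"twist": [0,0,0]},
    {"grip": 0,"dp": [0,24,0],"twist": [0,0,0]},
    {"grip": 0,"dp": [0,0,0],"twist": [0,0,0]},
    {"grip": 0,"dp": [0,0,0],"twist": [0,0,0]}
  ]
}}

```text
t: 18.4
tcp_pos: [0.4524, -0.0133, 0.0872]
tcp_rot: [[-0.084, -0.002, 0.996], [-0.996, -0.001, -0.084], [0.001, -1.0, -0.002]]
ft_force: [0.6, -0.6, 0.7]
width: 0.0147
```

Emit:
{"method": "servo_tool", "body": {
  "deltas": [
    {"grip": 0.38,"dp": [0,0,0],"twist": [0,0,0]},
    {"grip": 0.38,"dp": [0,0,0],"twist": [0,0,0]},
    {"grip": 0.38,"dp": [0,0,0],"twist": [0,0,0]},
    {"grip": 0.38,"dp": [0,0,0],"twist": [0,0,0]},
    {"grip": 0.38,"dp": [0,-30,0],"twist": [0,0,0]}
  ]
}}

```text
t: 18.82
tcp_pos: [0.4505, -0.0112, 0.1151]
tcp_rot: [[-0.08, -0.005, 0.997], [-0.997, -0.001, -0.08], [0.002, -1.0, -0.005]]
ft_force: [0.2, 1.0, -0.7]
width: 0.0323
```

Emit:
{"method": "servo_tool", "body": {
  "deltas": [
    {"grip": 0.38,"dp": [0,-30,0],"twist": [0,0,0]},
    {"grip": 0.7,"dp": [0,0,0],"twist": [0,-6.5,0]},
    {"grip": 0.7,"dp": [0,0,0],"twist": [0,-6.5,0]},
    {"grip": 0.7,"dp": [0,0,0],"twist": [0,-6.5,0]},
    {"grip": 0.7,"dp": [0,0,0],"twist": [0,-6.5,0]}
  ]
}}

```text
t: 19.23
tcp_pos: [0.4531, -0.0113, 0.1481]
tcp_rot: [[0.37, 0.001, 0.929], [-0.929, 0.001, 0.37], [-0.0, -1.0, 0.001]]
ft_force: [-0.0, -0.6, -0.4]
width: 0.0594
```

Emit:
{"method": "servo_tool", "body": {
  "deltas": [
    {"grip": 0.7,"dp": [0,0,0],"twist": [0,-6.5,0]},
    {"grip": 0.7,"dp": [0,0,0],"twist": [0,-6.5,0]},
    {"grip": 0.7,"dp": [0,0,0],"twist": [0,-6.5,0]},
    {"grip": 0.7,"dp": [0,0,0],"twist": [0,0,0]}
  ]
}}

```text
t: 19.57
tcp_pos: [0.453, -0.0116, 0.1479]
tcp_rot: [[0.658, 0.001, 0.753], [-0.753, 0.0, 0.658], [0.0, -1.0, 0.001]]
ft_force: [-0.1, 0.6, 0.5]
width: 0.0598
```

```bash
python3 -c "
from h import *
dets()
plan([('above4',[*CL[4],.15],41),('down2',[*CL[4],.062],None),('up',[*CL[4],.16],None),('cup',[*CUP,.16],None)])"
```

```text
scene [[479, -19, 117], [427, -177, 60]]
top [[716, -152, 27], [420, -179, 57]]
t 19.7 p [ 0.453  -0.0116  0.1477] w 0.06 F [ 0.  -0.1  0.2] j [-0.52  0.27  0.52  2.11 -0.19  0.8   0.83]
above4 twist [-0.  -0.4  0. ] rows 1 dp [ 105.5   -2.3 -130.8] n 4 each [ 26.4  -0.6 -32.7]
down2 twist [0. 0. 0.] rows 0 dp [ 0. 88.  0.] n 3 each [ 0.  29.3  0. ]
up twist [0. 0. 0.] rows 0 dp [  0. -98.   0.] n 3 each [  0.  -32.7   0. ]
cup twist [0. 0. 0.] rows 0 dp [-105.9    0.   130.5] n 4 each [-26.5   0.   32.6]
```

Emit:
{"method": "servo_tool", "body": {
  "deltas": [
    {"grip": 0.7,"dp": [21,0,-26],"twist": [0,0,0]},
    {"grip": 0.7,"dp": [21,0,-26],"twist": [0,0,0]},
    {"grip": 0.7,"dp": [21,0,-26],"twist": [0,0,0]},
    {"grip": 0.7,"dp": [21,0,-26],"twist": [0,0,0]},
    {"grip": 0.7,"dp": [21,0,-27],"twist": [0,0,0]}
  ]
}}

```text
t: 20.08
tcp_pos: [0.4222, -0.1779, 0.1476]
tcp_rot: [[0.652, 0.001, 0.759], [-0.759, -0.0, 0.652], [0.0, -1.0, 0.0]]
ft_force: [0.9, 1.0, 0.7]
width: 0.0595
```

Emit:
{"method": "servo_tool", "body": {
  "deltas": [
    {"grip": 0.7,"dp": [0,28,0],"twist": [0,0,0]},
    {"grip": 0.7,"dp": [0,28,0],"twist": [0,0,0]},
    {"grip": 0.7,"dp": [0,28,0],"twist": [0,0,0]},
    {"grip": 0.7,"dp": [0,28,0],"twist": [0,0,0]},
    {"grip": 0.7,"dp": [0,0,0],"twist": [0,0,0]}
  ]
}}

```text
t: 20.5
tcp_pos: [0.4199, -0.1759, 0.0319]
tcp_rot: [[0.651, -0.006, 0.759], [-0.759, 0.001, 0.651], [-0.005, -1.0, -0.004]]
ft_force: [-0.7, 0.6, 0.4]
width: 0.0601
```

```bash
python3 -c "
from h import *
plan([('down2',[*CL[4],.007],41)])
dets()
plan([('down2',[*CL[4],.007],41)])"
```

```text
t 20.5 p [ 0.4199 -0.1759  0.0319] w 0.0601 F [-0.7  0.6  0.4] j [-0.05  0.49  0.44  2.2  -0.4   0.53  1.4 ]
down2 twist [ 0.2 -0.3 -0.3] rows 1 dp [ 3.2 24.9  2. ] n 1 each [ 3.2 24.9  2. ]
scene [[479, -20, 113], [426, -176, 60]]
top [[716, -152, 27]]
t 20.6 p [ 0.4218 -0.1768  0.0353] w 0.0599 F [-0.  -0.1 -0.1] j [-0.06  0.48  0.44  2.2  -0.4   0.54  1.4 ]
down2 twist [ 0.1 -0.3 -0.1] rows 1 dp [ 1.3 28.3  1.1] n 1 each [ 1.3 28.3  1.1]
```

Emit:
{"method": "servo_tool", "body": {
  "deltas": [
    {"grip": 0.7,"dp": [1,27,1],"twist": [0,0,0]},
    {"grip": 0.7,"dp": [0,0,0],"twist": [0,0,0]},
    {"grip": 0.7,"dp": [0,0,0],"twist": [0,0,0]},
    {"grip": 0,"dp": [0,0,0],"twist": [0,0,0]},
    {"grip": 0,"dp": [0,0,0],"twist": [0,0,0]}
  ]
}}

```text
t: 21.02
tcp_pos: [0.4247, -0.177, 0.0098]
tcp_rot: [[0.654, 0.002, 0.757], [-0.757, -0.0, 0.654], [0.002, -1.0, 0.001]]
ft_force: [-0.2, -0.9, 0.5]
width: 0.0368
```

Emit:
{"method": "servo_tool", "body": {
  "deltas": [
    {"grip": 0,"dp": [0,0,0],"twist": [0,0,0]},
    {"grip": 0,"dp": [0,0,0],"twist": [0,0,0]},
    {"grip": 0,"dp": [0,0,0],"twist": [0,0,0]},
    {"grip": 0,"dp": [0,0,0],"twist": [0,0,0]},
    {"grip": 0,"dp": [0,0,0],"twist": [0,0,0]}
  ]
}}

```text
t: 21.43
tcp_pos: [0.4244, -0.1768, 0.0093]
tcp_rot: [[0.654, 0.002, 0.756], [-0.756, 0.0, 0.654], [0.001, -1.0, 0.001]]
ft_force: [-2.1, 1.1, 12.2]
width: 0.0148
```

Emit:
{"method": "servo_tool", "body": {
  "deltas": [
    {"grip": 0,"dp": [0,-28,0],"twist": [0,0,0]},
    {"grip": 0,"dp": [0,-32,0],"twist": [0,0,0]},
    {"grip": 0,"dp": [0,-32,0],"twist": [0,0,0]},
    {"grip": 0,"dp": [0,-32,0],"twist": [0,0,0]},
    {"grip": 0,"dp": [0,-32,0],"twist": [0,0,0]}
  ]
}}

```text
t: 21.85
tcp_pos: [0.4232, -0.1769, 0.1661]
tcp_rot: [[0.654, -0.0, 0.757], [-0.757, -0.0, 0.654], [-0.0, -1.0, -0.0]]
ft_force: [0.6, 0.5, 0.2]
width: 0.0144
```

Emit:
{"method": "servo_tool", "body": {
  "deltas": [
    {"grip": 0,"dp": [-21,0,26],"twist": [0,0,0]},
    {"grip": 0,"dp": [-21,0,26],"twist": [0,0,0]},
    {"grip": 0,"dp": [-21,0,26],"twist": [0,0,0]},
    {"grip": 0,"dp": [-21,0,26],"twist": [0,0,0]},
    {"grip": 0,"dp": [-21,0,26],"twist": [0,0,0]}
  ]
}}

```text
t: 22.27
tcp_pos: [0.4533, -0.0108, 0.1649]
tcp_rot: [[0.654, 0.001, 0.757], [-0.757, 0.001, 0.654], [0.0, -1.0, 0.001]]
ft_force: [1.1, -0.7, -0.1]
width: 0.0148
```

Emit:
{"method": "servo_tool", "body": {
  "deltas": [
    {"grip": 0,"dp": [0,0,0],"twist": [0,0,0]},
    {"grip": 0,"dp": [0,0,0],"twist": [0,0,0]}
  ]
}}

```text
t: 22.43
tcp_pos: [0.4535, -0.0105, 0.1645]
tcp_rot: [[0.657, 0.0, 0.754], [-0.754, 0.0, 0.657], [-0.0, -1.0, 0.0]]
ft_force: [-0.6, -0.7, 0.0]
width: 0.015
```

```bash
python3 -c "
from h import *
dets()
plan([('cup',[*CUP,.088],None)])"
```

```text
scene []
top []
t 22.5 p [ 0.4531 -0.0131  0.1645] w 0.014 F [-0.4  0.3 -0.3] j [-0.54  0.25  0.55  2.09 -0.17  0.84  0.82]
cup twist [0. 0. 0.] rows 0 dp [-1.6 76.5  0.6] n 3 each [-0.5 25.5  0.2]
```

The depth artefact that had sat on the cup is gone, so the cup may have moved. I'll check before releasing.

```bash
python3 -c "
from h import *
b,d=cap('scene','s5.png');C=cloud('scene',d);Z=np.where(d>0,C[...,2],-1)
m=((Z>.072)&(Z<.09)&(C[...,0]<.52)&(C[...,0]>.36)&(abs(C[...,1])<.1)).astype(np.uint8)
k,l,st,ce=cv2.connectedComponentsWithStats(m)
for i in range(1,k):
    if st[i,4]>20: print(ce[i],st[i],cv2.minAreaRect((C[l==i][:,:2]*1000).astype(np.float32)))
cv2.imwrite('pics/s5c.png',cv2.resize(b[90:290,110:360],(750,600))[:,:,::-1])"
```

```text
[218.02339181 161.55555556] [205 153  27  18 171] ((456.5000305175781, -11.366310119628906), (65.60222625732422, 66.34503936767578), 47.20115280151367)
```

View pics/s5c.png

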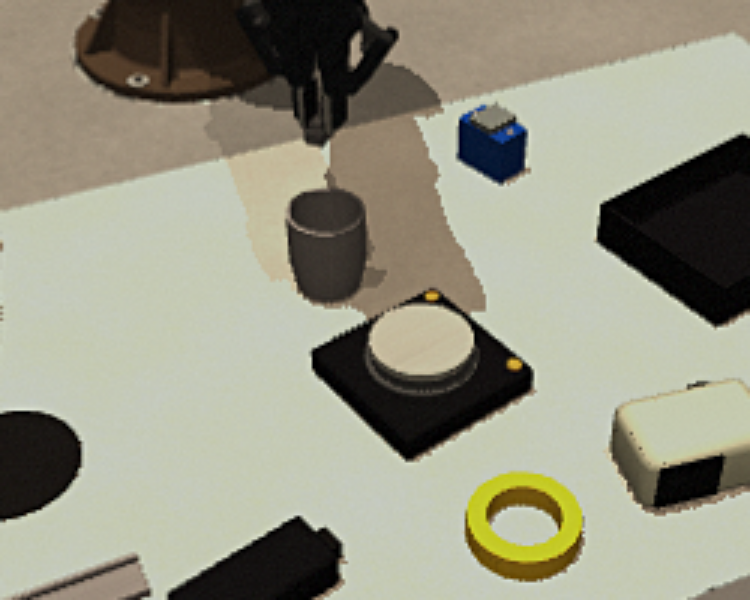

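The crop shows the cup still at its place, around (327,245) in the crop, and no clamps left on the sheet. I'll release the last one.

Emit:
{"method": "servo_tool", "body": {
  "deltas": [
    {"grip": 0,"dp": [0,25,0],"twist": [0,0,0]},
    {"grip": 0,"dp": [0,25,0],"twist": [0,0,0]},
    {"grip": 0,"dp": [0,24,0],"twist": [0,0,0]},
    {"grip": 0,"dp": [0,0,0],"twist": [0,0,0]},
    {"grip": 0,"dp": [0,0,0],"twist": [0,0,0]}
  ]
}}

```text
t: 23.0
tcp_pos: [0.4525, -0.0138, 0.09]
tcp_rot: [[0.652, -0.003, 0.758], [-0.758, -0.001, 0.652], [-0.001, -1.0, -0.003]]
ft_force: [0.1, 0.3, 0.5]
width: 0.0144
```

Emit:
{"method": "servo_tool", "body": {
  "deltas": [
    {"grip": 0.38,"dp": [0,0,0],"twist": [0,0,0]},
    {"grip": 0.38,"dp": [0,0,0],"twist": [0,0,0]},
    {"grip": 0.38,"dp": [0,0,0],"twist": [0,0,0]},
    {"grip": 0.38,"dp": [0,0,0],"twist": [0,0,0]},
    {"grip": 0.38,"dp": [0,-30,0],"twist": [0,0,0]}
  ]
}}

```text
t: 23.42
tcp_pos: [0.4511, -0.0121, 0.1179]
tcp_rot: [[0.655, -0.006, 0.756], [-0.756, -0.001, 0.655], [-0.003, -1.0, -0.005]]
ft_force: [-0.3, 0.8, 0.9]
width: 0.0325
```

Emit:
{"method": "servo_tool", "body": {
  "deltas": [
    {"grip": 0.5,"dp": [0,-30,0],"twist": [0,6.8,0]},
    {"grip": 1,"dp": [0,-30,0],"twist": [0,6.8,0]},
    {"grip": 1,"dp": [0,-30,0],"twist": [0,6.8,0]},
    {"grip": 1,"dp": [0,-30,0],"twist": [0,6.8,0]},
    {"grip": 1,"dp": [0,-30,0],"twist": [0,6.8,0]}
  ]
}}

```text
t: 23.83
tcp_pos: [0.4532, -0.0125, 0.2723]
tcp_rot: [[0.113, 0.001, 0.994], [-0.994, 0.001, 0.113], [-0.0, -1.0, 0.001]]
ft_force: [1.6, 1.2, -1.1]
width: 0.085
```

Emit:
{"method": "servo_tool", "body": {
  "deltas": [
    {"grip": 1,"dp": [0,0,0],"twist": [0,6.8,0]},
    {"grip": 1,"dp": [0,0,0],"twist": [0,0,6]},
    {"grip": 1,"dp": [0,0,0],"twist": [0,0,6]},
    {"grip": 1,"dp": [0,0,0],"twist": [0,0,6]},
    {"grip": 1,"dp": [0,0,0],"twist": [0,0,6]}
  ]
}}

```text
t: 24.25
tcp_pos: [0.4545, -0.0121, 0.2721]
tcp_rot: [[0.004, 0.004, 1.0], [-0.911, 0.412, 0.002], [-0.412, -0.911, 0.006]]
ft_force: [-0.8, 0.3, -0.5]
width: 0.0848
```

```bash
python3 -c "
from h import *
s=env.state();print(s['t'],np.round(s['tcp_pos'],3),np.round(s['tcp_rot'],2).tolist(),np.round(s['joint_pos'],2))"
```

```text
24.25 [ 0.454 -0.012  0.272] [[0.0, 0.0, 1.0], [-0.91, 0.41, 0.0], [-0.41, -0.91, 0.01]] [-0.4   0.22  0.78  1.94 -0.58  1.26  0.62]
```

Emit:
{"method": "servo_tool", "body": {
  "deltas": [
    {"grip": 1,"dp": [0,0,0],"twist": [0,0,6]},
    {"grip": 1,"dp": [0,0,0],"twist": [0,0,6]},
    {"grip": 1,"dp": [0,0,0],"twist": [0,0,6]},
    {"grip": 1,"dp": [0,0,0],"twist": [0,0,6]},
    {"grip": 1,"dp": [0,0,0],"twist": [0,0,6]}
  ]
}}

```text
t: 24.67
tcp_pos: [0.454, -0.0131, 0.2713]
tcp_rot: [[0.003, 0.002, 1.0], [-0.584, 0.812, -0.0], [-0.812, -0.584, 0.003]]
ft_force: [-0.3, 0.6, -0.0]
width: 0.0855
```

Emit:
{"method": "servo_tool", "body": {
  "deltas": [
    {"grip": 1,"dp": [0,0,0],"twist": [0,0,6]},
    {"grip": 1,"dp": [0,0,0],"twist": [0,0,6]}
  ]
}}

```text
t: 24.83
tcp_pos: [0.4539, -0.0133, 0.271]
tcp_rot: [[0.002, 0.001, 1.0], [-0.403, 0.915, -0.0], [-0.915, -0.403, 0.002]]
ft_force: [-0.8, 0.8, -0.7]
width: 0.0855
```

```bash
python3 -c "
from h import *
s=env.state();print(s['t'],np.round(s['tcp_pos'],3),np.round(s['tcp_rot'],2).tolist(),np.round(s['joint_pos'],2))"
```

```text
24.8333 [ 0.454 -0.013  0.271] [[0.0, 0.0, 1.0], [-0.4, 0.92, -0.0], [-0.92, -0.4, 0.0]] [ 0.14  0.62  0.61  1.92 -1.    1.82  1.21]
```

Emit:
{"method": "servo_tool", "body": {
  "deltas": [
    {"grip": 1,"dp": [25,0,0],"twist": [0,0,0]},
    {"grip": 1,"dp": [25,0,0],"twist": [0,0,0]},
    {"grip": 1,"dp": [25,0,0],"twist": [0,0,0]},
    {"grip": 1,"dp": [25,0,0],"twist": [0,0,0]},
    {"grip": 1,"dp": [0,0,0],"twist": [0,0,0]}
  ]
}}

```text
t: 25.25
tcp_pos: [0.4529, -0.0541, 0.1757]
tcp_rot: [[-0.004, -0.002, 1.0], [-0.407, 0.913, -0.0], [-0.913, -0.407, -0.004]]
ft_force: [0.3, 0.7, -0.6]
width: 0.0858
```

```bash
cat >> h.py <<'E'
def st(*targets):
    s=env.state();p=np.array(s['tcp_pos']);R=np.array(s['tcp_rot']);print('t',round(s['t'],2),'p',p.round(4),'R',R.round(3).tolist(),'w',round(s['width'],4),'F',np.round(s['ft_force'],1),'j',np.round(s['joint_pos'],2))
    for x in targets: print('to',x,'dp',(R.T@(np.array(x)-p)*1000).round(1));p=np.array(x)
E
python3 -c "
from h import *
st([.4525,-.0915,.09],[.4525,.0135,.044])"
```

```text
t 25.25 p [ 0.4529 -0.0541  0.1757] R [[-0.004, -0.002, 1.0], [-0.407, 0.913, -0.0], [-0.913, -0.407, -0.004]] w 0.0858 F [ 0.3  0.7 -0.6] j [ 0.23  0.81  0.58  1.9  -1.    1.78  1.37]
to [0.4525, -0.0915, 0.09] dp [93.5  0.8 -0.1]
to [0.4525, 0.0135, 0.044] dp [ -0.7 114.6   0.2]
```

Emit:
{"method": "servo_tool", "body": {
  "deltas": [
    {"grip": 1,"dp": [24,0,0],"twist": [0,0,0]},
    {"grip": 1,"dp": [24,0,0],"twist": [0,0,0]},
    {"grip": 1,"dp": [24,0,0],"twist": [0,0,0]},
    {"grip": 1,"dp": [21,0,0],"twist": [0,0,0]},
    {"grip": 1,"dp": [0,0,0],"twist": [0,0,0]}
  ]
}}

```text
t: 25.67
tcp_pos: [0.4533, -0.0914, 0.0923]
tcp_rot: [[-0.002, -0.001, 1.0], [-0.407, 0.913, 0.001], [-0.913, -0.407, -0.002]]
ft_force: [-0.9, -0.3, 0.4]
width: 0.0855
```

```bash
python3 -c "
from h import *
b,d=cap('scene')
C=cloud('scene',d);Z=np.where(d>0,C[...,2],-1)
m=((Z>.072)&(Z<.09)&(C[...,0]<.52)&(C[...,0]>.36)&(abs(C[...,1])<.1)).astype(np.uint8)
k,l,s_,ce=cv2.connectedComponentsWithStats(m)
for i in range(1,k):
    if s_[i,4]>20: print(ce[i],s_[i],cv2.minAreaRect((C[l==i][:,:2]*1000).astype(np.float32)))
cv2.imwrite('pics/s6c.png',cv2.resize(b[60:260,110:360],(750,600))[:,:,::-1])
st([.4525,-.0915,.09],[.4525,.0135,.044])"
```

```text
[217.90909091 161.34659091] [205 153  27  18 176] ((456.3392333984375, -11.21097183227539), (65.34654998779297, 69.13941192626953), 42.93782424926758)
t 25.72 p [ 0.4535 -0.0908  0.0941] R [[-0.001, -0.001, 1.0], [-0.406, 0.914, 0.001], [-0.914, -0.406, -0.001]] w 0.0855 F [0.  0.3 0.9] j [ 0.31  0.97  0.55  1.83 -1.01  1.74  1.48]
to [0.4525, -0.0915, 0.09] dp [ 4.  1. -1.]
to [0.4525, 0.0135, 0.044] dp [ -0.6 114.6   0.2]
```

View pics/s6c.png

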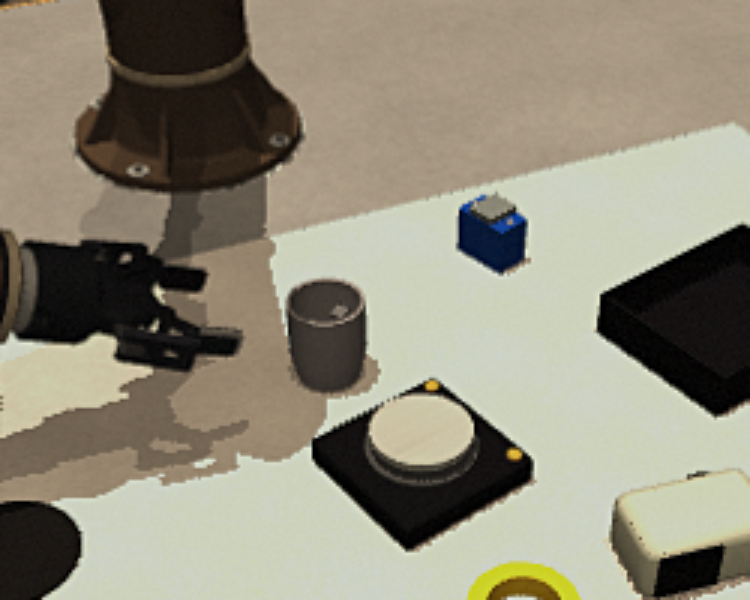

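The crop shows the open gripper lined up left of the cup, with tips at about (205,278) and (238,342) and the cup mouth at (327,300). A clamp is visible inside the cup. I'll check the camera against the tool readings.

```bash
python3 -c "
from h import *
s=env.state();p=np.array(s['tcp_pos']);R=np.array(s['tcp_rot'])
for k in(0,-.013):
  q=[p+R@[0,k,z] for z in(-.0425,.0425,0)]
  print(k,((proj('scene',q)-[110,60])*3).round(0).tolist())
b,d=cap('scene');C=cloud('scene',d)
m=(d>0)&(C[...,2]>.06)&(C[...,2]<.16)&(C[...,1]<-.06)&(C[...,1]>-.2)&(C[...,0]>.36)&(C[...,0]<.56)
L=(C[m]-p)@R*1000
near=L[(L[:,1]>-45)]
for sgn in(-1,1):
  q=near[near[:,2]*sgn>0];print(sgn,len(q),'x',np.percentile(q[:,0],[5,50,95]).round(0),'y max',np.percentile(q[:,1],[50,97]).round(0),'z',np.percentile(q[:,2],[3,50,97]).round(0))"
```

```text
0 [[216.0, 280.0], [250.0, 338.0], [233.0, 309.0]]
-0.013 [[202.0, 279.0], [235.0, 337.0], [218.0, 307.0]]
-1 109 x [-11.  -2.   9.] y max [-28. -13.] z [-46. -41. -38.]
1 115 x [-11.  -6.   6.] y max [-30. -13.] z [44. 54. 60.]
```

Emit:
{"method": "servo_tool", "body": {
  "deltas": [
    {"grip": 1,"dp": [2,25,0],"twist": [0,0,0]},
    {"grip": 1,"dp": [0,25,0],"twist": [0,0,0]},
    {"grip": 1,"dp": [0,25,0],"twist": [0,0,0]},
    {"grip": 1,"dp": [0,25,0],"twist": [0,0,0]},
    {"grip": 1,"dp": [0,15,0],"twist": [0,0,0]}
  ]
}}

```text
t: 26.18
tcp_pos: [0.4537, 0.0165, 0.047]
tcp_rot: [[0.003, -0.002, 1.0], [-0.405, 0.914, 0.003], [-0.914, -0.405, 0.002]]
ft_force: [-0.3, 1.1, 0.2]
width: 0.0857
```

Emit:
{"method": "servo_tool", "body": {
  "deltas": [
    {"grip": 1,"dp": [0,0,0],"twist": [0,0,0]},
    {"grip": 1,"dp": [0,0,0],"twist": [0,0,0]}
  ]
}}

```text
t: 26.35
tcp_pos: [0.4537, 0.0139, 0.0466]
tcp_rot: [[0.002, -0.002, 1.0], [-0.406, 0.914, 0.002], [-0.914, -0.406, 0.001]]
ft_force: [0.4, -0.9, 0.5]
width: 0.0849
```

```bash
python3 -c "
from h import *
b,d=cap('scene')
cv2.imwrite('pics/s7c.png',cv2.resize(b[100:220,150:300],(750,600),interpolation=cv2.INTER_CUBIC)[:,:,::-1])
st([.4525,.0135,.044])"
```

```text
t 26.4 p [0.4539 0.0128 0.0464] R [[0.002, -0.001, 1.0], [-0.408, 0.913, 0.001], [-0.913, -0.408, 0.001]] w 0.0852 F [ 1.2  0.1 -0. ] j [ 0.19  1.    0.48  1.99 -1.15  1.6   1.55]
to [0.4525, 0.0135, 0.044] dp [ 1.9  1.6 -1.4]
```

View pics/s7c.png

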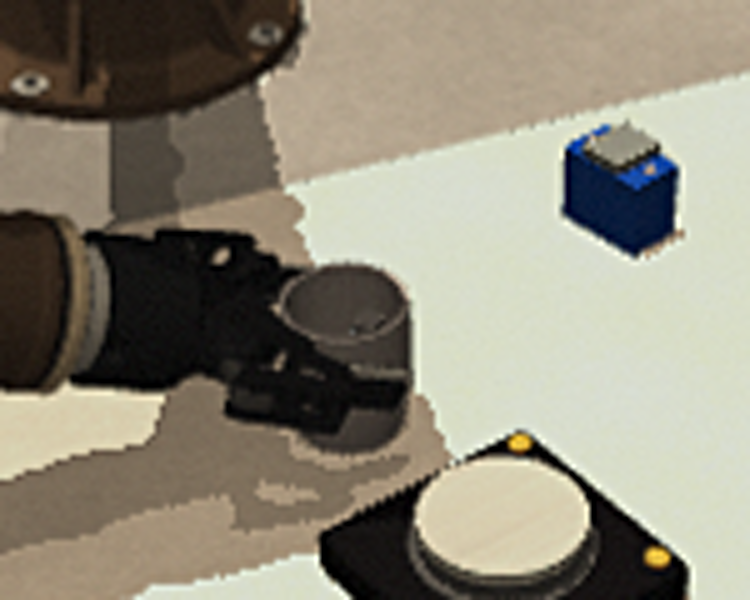

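The fingers straddle the upright cup at about (345,370) in the crop, at mid to upper height. I'll grip it firmly.

Emit:
{"method": "servo_tool", "body": {
  "deltas": [
    {"grip": 0.3,"dp": [0,0,0],"twist": [0,0,0]},
    {"grip": 0.3,"dp": [0,0,0],"twist": [0,0,0]},
    {"grip": 0.3,"dp": [0,0,0],"twist": [0,0,0]},
    {"grip": 0.3,"dp": [0,0,0],"twist": [0,0,0]},
    {"grip": 0.3,"dp": [0,0,0],"twist": [0,0,0]}
  ],
  "newtons": 80
}}

```text
t: 26.82
tcp_pos: [0.4539, 0.0122, 0.0463]
tcp_rot: [[0.001, 0.001, 1.0], [-0.407, 0.914, -0.001], [-0.914, -0.407, 0.001]]
ft_force: [-0.0, -3.1, 5.7]
width: 0.0665
```

Emit:
{"method": "servo_tool", "body": {
  "deltas": [
    {"grip": 0.3,"dp": [-9,-4,0],"twist": [0,0,0]},
    {"grip": 0.3,"dp": [-18,-8,0],"twist": [0,0,0]},
    {"grip": 0.3,"dp": [-18,-8,0],"twist": [0,0,0]},
    {"grip": 0.3,"dp": [-18,-8,0],"twist": [0,0,0]},
    {"grip": 0.3,"dp": [-18,-8,0],"twist": [0,0,0]}
  ]
}}

```text
t: 27.23
tcp_pos: [0.4533, 0.0126, 0.135]
tcp_rot: [[-0.0, -0.0, 1.0], [-0.408, 0.913, -0.0], [-0.913, -0.408, -0.0]]
ft_force: [0.2, 0.1, -3.5]
width: 0.0662
```

Emit:
{"method": "servo_tool", "body": {
  "deltas": [
    {"grip": 0.3,"dp": [-9,-4,0],"twist": [0,0,0]},
    {"grip": 0.3,"dp": [0,0,0],"twist": [0,0,0]},
    {"grip": 0.3,"dp": [0,0,0],"twist": [0,0,0]}
  ]
}}

```text
t: 27.48
tcp_pos: [0.4536, 0.0131, 0.1438]
tcp_rot: [[0.001, -0.0, 1.0], [-0.408, 0.913, 0.001], [-0.913, -0.408, 0.001]]
ft_force: [-0.4, -0.3, -3.6]
width: 0.0664
```

```bash
cat >> h.py <<'E'
def cuprim(zlo,zhi,x=(.36,.75),y=(-.4,.45)):
    for n in('scene','top'):
        b,d=cap(n);C=cloud(n,d);Z=np.where(d>0,C[...,2],-1)
        m=((Z>zlo)&(Z<zhi)&(C[...,0]>x[0])&(C[...,0]<x[1])&(C[...,1]>y[0])&(C[...,1]<y[1])).astype(np.uint8)
        k,l,s_,ce=cv2.connectedComponentsWithStats(m)
        for i in range(1,k):
            if s_[i,4]>20: r=cv2.minAreaRect((C[l==i][:,:2]*1000).astype(np.float32));print(n,ce[i].round(0),s_[i,4],np.round(r[0],0),np.round(r[1],0),C[l==i][:,2].mean().round(4))
    return b
E
python3 -c "
from h import *
st()
b,d=cap('scene');C=cloud('scene',d)
for (u,v) in [(0,0)]:pass
p=np.array(env.state()['tcp_pos']);R=np.array(env.state()['tcp_rot']);g=p-R[:,1]*.025
m=(d>0)&(np.linalg.norm(C[...,:2]-g[:2],axis=2)<.05);print('max z near',np.percentile(C[m][:,2],[50,90,99]).round(4),g)
cv2.imwrite('pics/s8c.png',cv2.resize(b[60:220,150:350],(750,600),interpolation=cv2.INTER_CUBIC)[:,:,::-1])"
```

```text
t 27.48 p [0.4536 0.0131 0.1438] R [[0.001, -0.0, 1.0], [-0.408, 0.913, 0.001], [-0.913, -0.408, 0.001]] w 0.0664 F [-0.4 -0.3 -3.6] j [ 0.15  0.82  0.53  2.01 -1.08  1.67  1.42]
max z near [0.1117 0.1748 0.1889] [ 0.45339717 -0.00947764  0.15347797]
```

View pics/s8c.png

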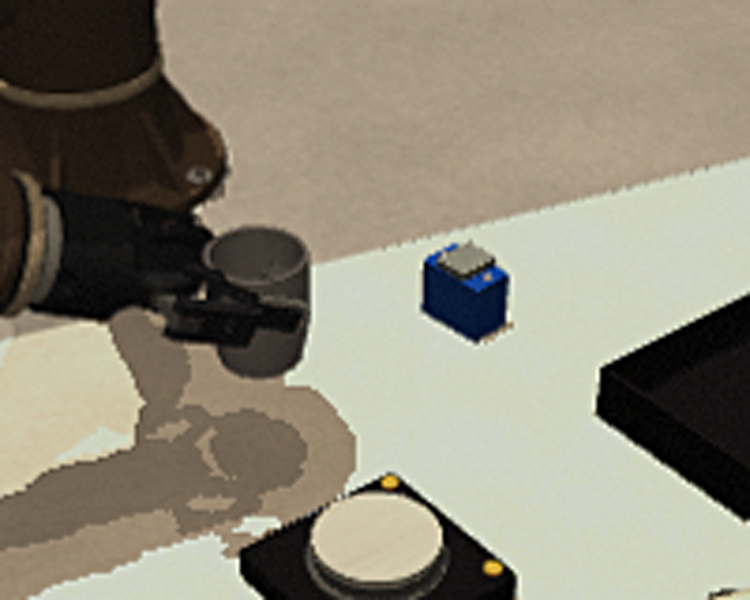

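The cup is held upright, clear of everything. Next I'll move it over the pad.

```bash
python3 -c "
from h import *
st([.601,.0335,.144],[.601,.0335,.106])"
```

```text
t 27.53 p [0.4534 0.0134 0.1433] R [[0.0, -0.001, 1.0], [-0.407, 0.913, 0.001], [-0.913, -0.407, -0.0]] w 0.0663 F [ 0.2 -0.  -4.6] j [ 0.15  0.82  0.53  2.01 -1.08  1.67  1.42]
to [0.601, 0.0335, 0.144] dp [ -8.8  18.  147.6]
to [0.601, 0.0335, 0.106] dp [34.7 15.5  0. ]
```

Emit:
{"method": "servo_tool", "body": {
  "deltas": [
    {"grip": 0.3,"dp": [0,1,10],"twist": [0,0,0]},
    {"grip": 0.3,"dp": [-1,2,18],"twist": [0,0,0]},
    {"grip": 0.3,"dp": [-1,2,18],"twist": [0,0,0]},
    {"grip": 0.3,"dp": [-1,2,18],"twist": [0,0,0]},
    {"grip": 0.3,"dp": [-1,2,18],"twist": [0,0,0]}
  ]
}}

```text
t: 27.95
tcp_pos: [0.5366, 0.024, 0.1427]
tcp_rot: [[-0.001, -0.002, 1.0], [-0.406, 0.914, 0.001], [-0.914, -0.406, -0.002]]
ft_force: [-0.8, -0.2, -3.6]
width: 0.0666
```

Emit:
{"method": "servo_tool", "body": {
  "deltas": [
    {"grip": 0.3,"dp": [-1,2,18],"twist": [0,0,0]},
    {"grip": 0.3,"dp": [-1,2,18],"twist": [0,0,0]},
    {"grip": 0.3,"dp": [-1,2,18],"twist": [0,0,0]},
    {"grip": 0.3,"dp": [-1,2,11],"twist": [0,0,0]},
    {"grip": 0.3,"dp": [0,0,0],"twist": [0,0,0]}
  ]
}}

```text
t: 28.37
tcp_pos: [0.6022, 0.034, 0.143]
tcp_rot: [[0.001, -0.003, 1.0], [-0.406, 0.914, 0.003], [-0.914, -0.406, 0.0]]
ft_force: [-0.6, 0.7, -3.1]
width: 0.0663
```

Emit:
{"method": "servo_tool", "body": {
  "deltas": [
    {"grip": 0.3,"dp": [9,4,0],"twist": [0,0,0]},
    {"grip": 0.3,"dp": [9,4,0],"twist": [0,0,0]},
    {"grip": 0.3,"dp": [9,4,0],"twist": [0,0,0]},
    {"grip": 0.3,"dp": [9,4,0],"twist": [0,0,0]},
    {"grip": 0.3,"dp": [0,0,0],"twist": [0,0,0]}
  ]
}}

```text
t: 28.78
tcp_pos: [0.5993, 0.0325, 0.1021]
tcp_rot: [[-0.003, -0.002, 1.0], [-0.406, 0.914, 0.0], [-0.914, -0.406, -0.004]]
ft_force: [-0.9, 0.3, -3.5]
width: 0.0667
```

```bash
python3 -c "
from h import *
st([.601,.0335,.096],[.601,.0335,.080])
b,_=cap('scene')
cv2.imwrite('pics/s9c.png',cv2.resize(b[120:250,170:330],(738,600),interpolation=cv2.INTER_CUBIC)[:,:,::-1])
st()"
```

```text
t 28.78 p [0.5993 0.0325 0.1021] R [[-0.003, -0.002, 1.0], [-0.406, 0.914, 0.0], [-0.914, -0.406, -0.004]] w 0.0667 F [-0.9  0.3 -3.5] j [ 0.1   0.97  0.47  1.69 -1.24  1.69  1.2 ]
to [0.601, 0.0335, 0.096] dp [5.1 3.4 1.7]
to [0.601, 0.0335, 0.08] dp [14.6  6.5  0.1]
t 28.83 p [0.5997 0.0324 0.1033] R [[-0.002, -0.002, 1.0], [-0.406, 0.914, 0.0], [-0.914, -0.406, -0.003]] w 0.0665 F [-0.  -0.1 -3.2] j [ 0.1   0.97  0.47  1.69 -1.24  1.69  1.2 ]
```

View pics/s9c.png

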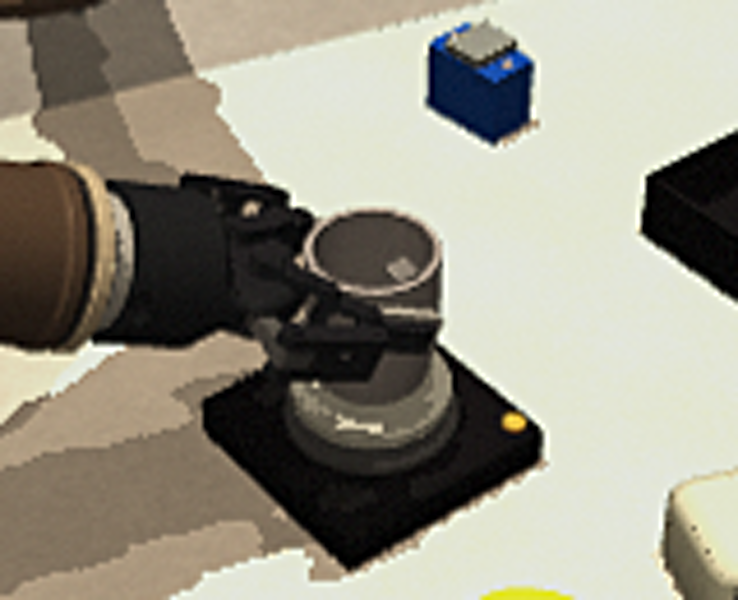

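The cup is centred over the pad, which is at about (370,410) in the crop. I'll press gradually.

Emit:
{"method": "servo_tool", "body": {
  "deltas": [
    {"grip": 0.3,"dp": [4,1.5,0],"twist": [0,0,0]},
    {"grip": 0.3,"dp": [4,1.5,0],"twist": [0,0,0]},
    {"grip": 0.3,"dp": [3,1.3,0],"twist": [0,0,0]},
    {"grip": 0.3,"dp": [3,1.3,0],"twist": [0,0,0]},
    {"grip": 0.3,"dp": [0,0,0],"twist": [0,0,0]}
  ]
}}

```text
t: 29.25
tcp_pos: [0.6005, 0.0318, 0.0902]
tcp_rot: [[0.001, -0.001, 1.0], [-0.406, 0.914, 0.001], [-0.914, -0.406, 0.001]]
ft_force: [-0.7, -1.7, 3.9]
width: 0.0665
```

Emit:
{"method": "servo_tool", "body": {
  "deltas": [
    {"grip": 0.3,"dp": [2.5,1.1,0],"twist": [0,0,0]},
    {"grip": 0.3,"dp": [2.5,1.1,0],"twist": [0,0,0]},
    {"grip": 0.3,"dp": [2,0.9,0],"twist": [0,0,0]},
    {"grip": 0.3,"dp": [0,0,0],"twist": [0,0,0]},
    {"grip": 0.3,"dp": [0,0,0],"twist": [0,0,0]}
  ]
}}

```text
t: 29.67
tcp_pos: [0.6006, 0.032, 0.0844]
tcp_rot: [[0.002, -0.001, 1.0], [-0.404, 0.915, 0.001], [-0.915, -0.404, 0.002]]
ft_force: [-1.9, -2.8, 11.8]
width: 0.0663
```

```bash
python3 -c "
from h import *
st()"
```

```text
t 29.67 p [0.6006 0.032  0.0844] R [[0.002, -0.001, 1.0], [-0.404, 0.915, 0.001], [-0.915, -0.404, 0.002]] w 0.0663 F [-1.9 -2.8 11.8] j [ 0.1   1.    0.45  1.69 -1.25  1.68  1.23]
```

Emit:
{"method": "servo_tool", "body": {
  "deltas": [
    {"grip": 0.3,"dp": [2,0.9,0],"twist": [0,0,0]},
    {"grip": 0.3,"dp": [0,0,0],"twist": [0,0,0]},
    {"grip": 0.3,"dp": [0,0,0],"twist": [0,0,0]}
  ]
}}

```text
t: 29.92
tcp_pos: [0.6006, 0.0322, 0.0843]
tcp_rot: [[0.003, -0.001, 1.0], [-0.401, 0.916, 0.002], [-0.916, -0.401, 0.003]]
ft_force: [-4.5, -5.3, 23.2]
width: 0.0662
```

Emit:
{"method": "servo_tool", "body": {
  "deltas": [
    {"grip": 0.3,"dp": [1.5,0.7,0],"twist": [0,0,0]},
    {"grip": 0.3,"dp": [0,0,0],"twist": [0,0,0]},
    {"grip": 0.3,"dp": [0,0,0],"twist": [0,0,0]}
  ]
}}

```text
t: 30.17
tcp_pos: [0.6007, 0.0323, 0.0843]
tcp_rot: [[0.004, -0.0, 1.0], [-0.399, 0.917, 0.002], [-0.917, -0.399, 0.004]]
ft_force: [-6.6, -6.4, 31.6]
width: 0.0661
```

```bash
python3 -c "
from h import *
st()"
```

```text
t 30.17 p [0.6007 0.0323 0.0843] R [[0.004, -0.0, 1.0], [-0.399, 0.917, 0.002], [-0.917, -0.399, 0.004]] w 0.0661 F [-6.6 -6.4 31.6] j [ 0.11  1.    0.45  1.69 -1.25  1.68  1.23]
```

The pad is at its hard stop: z stays at 0.0843, exactly the expected 10 mm of travel, while the force climbs. I'll ease off a little and hold about 1.7 s.

Emit:
{"method": "servo_tool", "body": {
  "deltas": [
    {"grip": 0.3,"dp": [-1,-0.4,0],"twist": [0,0,0]},
    {"grip": 0.3,"dp": [0,0,0],"twist": [0,0,0]},
    {"grip": 0.3,"dp": [0,0,0],"twist": [0,0,0]},
    {"grip": 0.3,"dp": [0,0,0],"twist": [0,0,0]},
    {"grip": 0.3,"dp": [0,0,0],"twist": [0,0,0]}
  ]
}}

```text
t: 30.58
tcp_pos: [0.6007, 0.0322, 0.0843]
tcp_rot: [[0.004, -0.0, 1.0], [-0.401, 0.916, 0.002], [-0.916, -0.401, 0.003]]
ft_force: [-5.6, -6.5, 26.2]
width: 0.0658
```

Emit:
{"method": "servo_tool", "body": {
  "deltas": [
    {"grip": 0.3,"dp": [0,0,0],"twist": [0,0,0]},
    {"grip": 0.3,"dp": [0,0,0],"twist": [0,0,0]},
    {"grip": 0.3,"dp": [0,0,0],"twist": [0,0,0]},
    {"grip": 0.3,"dp": [0,0,0],"twist": [0,0,0]},
    {"grip": 0.3,"dp": [0,0,0],"twist": [0,0,0]}
  ]
}}

```text
t: 31.0
tcp_pos: [0.6007, 0.0323, 0.0843]
tcp_rot: [[0.004, -0.0, 1.0], [-0.401, 0.916, 0.002], [-0.916, -0.401, 0.003]]
ft_force: [-5.8, -6.4, 25.7]
width: 0.0665
```

Emit:
{"method": "servo_tool", "body": {
  "deltas": [
    {"grip": 0.3,"dp": [0,0,0],"twist": [0,0,0]},
    {"grip": 0.3,"dp": [0,0,0],"twist": [0,0,0]},
    {"grip": 0.3,"dp": [0,0,0],"twist": [0,0,0]},
    {"grip": 0.3,"dp": [0,0,0],"twist": [0,0,0]},
    {"grip": 0.3,"dp": [0,0,0],"twist": [0,0,0]}
  ]
}}

```text
t: 31.42
tcp_pos: [0.6007, 0.0323, 0.0843]
tcp_rot: [[0.004, -0.0, 1.0], [-0.401, 0.916, 0.002], [-0.916, -0.401, 0.003]]
ft_force: [-6.1, -5.9, 26.4]
width: 0.0667
```

Emit:
{"method": "servo_tool", "body": {
  "deltas": [
    {"grip": 0.3,"dp": [0,0,0],"twist": [0,0,0]},
    {"grip": 0.3,"dp": [0,0,0],"twist": [0,0,0]},
    {"grip": 0.3,"dp": [0,0,0],"twist": [0,0,0]},
    {"grip": 0.3,"dp": [0,0,0],"twist": [0,0,0]},
    {"grip": 0.3,"dp": [0,0,0],"twist": [0,0,0]}
  ]
}}

```text
t: 31.83
tcp_pos: [0.6007, 0.0323, 0.0843]
tcp_rot: [[0.004, -0.0, 1.0], [-0.401, 0.916, 0.002], [-0.916, -0.401, 0.003]]
ft_force: [-5.4, -5.6, 26.2]
width: 0.0663
```

Emit:
{"method": "servo_tool", "body": {
  "deltas": [
    {"grip": 0.3,"dp": [-4,-1.8,0],"twist": [0,0,0]},
    {"grip": 0.3,"dp": [-7,-3,0],"twist": [0,0,0]},
    {"grip": 0.3,"dp": [-12,-5,0],"twist": [0,0,0]},
    {"grip": 0.3,"dp": [-18,-8,0],"twist": [0,0,0]},
    {"grip": 0.3,"dp": [-18,-8,0],"twist": [0,0,0]}
  ]
}}

```text
t: 32.25
tcp_pos: [0.6001, 0.0323, 0.1441]
tcp_rot: [[-0.001, -0.001, 1.0], [-0.408, 0.913, 0.001], [-0.913, -0.408, -0.002]]
ft_force: [0.1, 0.8, -2.1]
width: 0.0662
```

Emit:
{"method": "servo_tool", "body": {
  "deltas": [
    {"grip": 0.3,"dp": [-18,-8,0],"twist": [0,0,0]},
    {"grip": 0.3,"dp": [-18,-8,0],"twist": [0,0,0]},
    {"grip": 0.3,"dp": [-18,-8,0],"twist": [0,0,0]},
    {"grip": 0.3,"dp": [-9,-4,0],"twist": [0,0,0]},
    {"grip": 0.3,"dp": [0,0,0],"twist": [0,0,0]}
  ]
}}

```text
t: 32.67
tcp_pos: [0.6009, 0.032, 0.2149]
tcp_rot: [[0.003, 0.0, 1.0], [-0.408, 0.913, 0.001], [-0.913, -0.408, 0.003]]
ft_force: [-0.2, -0.1, -3.8]
width: 0.0664
```

```bash
python3 -c "
from h import *
st([.53,.35,.2])"
```

```text
t 32.67 p [0.6009 0.032  0.2149] R [[0.003, 0.0, 1.0], [-0.408, 0.913, 0.001], [-0.913, -0.408, 0.003]] w 0.0664 F [-0.2 -0.1 -3.8] j [ 0.08  0.8   0.5   1.68 -1.2   1.76  1.05]
to [0.53, 0.35, 0.2] dp [-116.4  296.3  -70.7]
```

The pad was held fully down for about 2 s at about 29 N and then released. Next I'll yaw 40° with the cup upright, then travel towards the tray.

Emit:
{"method": "servo_tool", "body": {
  "deltas": [
    {"grip": 0.3,"dp": [0,0,0],"twist": [-2.6,-1.2,0]},
    {"grip": 0.3,"dp": [0,0,0],"twist": [-5.2,-2.3,0]},
    {"grip": 0.3,"dp": [0,0,0],"twist": [-5.2,-2.3,0]},
    {"grip": 0.3,"dp": [0,0,0],"twist": [-5.2,-2.3,0]},
    {"grip": 0.3,"dp": [0,0,0],"twist": [-5.2,-2.3,0]}
  ]
}}

```text
t: 33.08
tcp_pos: [0.6002, 0.0322, 0.2109]
tcp_rot: [[0.175, -0.4, 0.9], [-0.367, 0.821, 0.437], [-0.914, -0.407, -0.003]]
ft_force: [-0.6, 1.1, -4.1]
width: 0.0652
```

Emit:
{"method": "servo_tool", "body": {
  "deltas": [
    {"grip": 0.3,"dp": [0,0,0],"twist": [-5.2,-2.3,0]},
    {"grip": 0.3,"dp": [0,0,0],"twist": [-5.2,-2.3,0]},
    {"grip": 0.3,"dp": [0,0,0],"twist": [-2.6,-1.2,0]},
    {"grip": 0.3,"dp": [0,0,0],"twist": [0,0,0]}
  ]
}}

```text
t: 33.42
tcp_pos: [0.6007, 0.0344, 0.2116]
tcp_rot: [[0.261, -0.587, 0.767], [-0.307, 0.702, 0.642], [-0.915, -0.403, 0.003]]
ft_force: [-1.0, 1.1, -2.8]
width: 0.0651
```

```bash
cat >> h.py <<'E'
UP=np.array([-.913,-.407,.002]); OFF=np.array([0,-.0237,-.0063])  # cup axis dir in tool frame; cup mid minus TCP at grasp, world
R0=np.array([[.002,-.001,1],[-.408,.913,.001],[-.913,-.408,.001]])
CM=R0.T@(np.array([.4525,-.0115,.040])-np.array([.4539,.0122,.0463]))
def cupnow(R=None,p=None):
    s=env.state();R=np.array(s['tcp_rot']) if R is None else R;p=np.array(s['tcp_pos']) if p is None else p
    return p+R@CM,R@UP/np.linalg.norm(UP)
E
python3 -c "
from h import *
st()
c,u=cupnow();print('cup',c.round(4),u.round(3))
R=np.array(env.state()['tcp_rot'])
for th in range(0,181,20):
    Rn=R@Ro.from_rotvec([0,np.radians(th),0]).as_matrix();c2,u2=cupnow(Rn)
    print(th,'tip',np.degrees(np.arccos(u2[2])).round(0),'c shift',((c2-c)*1000).round(0),'mouth rel c0',((c2-c+.04*u2)*1000).round(0))
st(env.state()['tcp_pos']+np.array([.515,.315,.2])-c)"
```

```text
t 33.42 p [0.6007 0.0344 0.2116] R [[0.261, -0.587, 0.767], [-0.307, 0.702, 0.642], [-0.915, -0.403, 0.003]] w 0.0651 F [-1.   1.1 -2.8] j [ 0.23  1.01 -0.05  1.08 -0.65  2.    0.91]
cup [0.6149 0.0153 0.2052] [ 0.002 -0.004  1.   ]
0 tip 0.0 c shift [0. 0. 0.] mouth rel c0 [ 0. -0. 40.]
20 tip 18.0 c shift [-4. -3.  1.] mouth rel c0 [ 6.  4. 39.]
40 tip 36.0 c shift [-9. -5.  4.] mouth rel c0 [12.  8. 36.]
60 tip 54.0 c shift [-12.  -5.   8.] mouth rel c0 [17.  9. 31.]
80 tip 72.0 c shift [-14.  -5.  13.] mouth rel c0 [21.  9. 25.]
100 tip 89.0 c shift [-15.  -3.  18.] mouth rel c0 [23.  7. 19.]
120 tip 105.0 c shift [-15.   0.  22.] mouth rel c0 [24.  4. 12.]
140 tip 118.0 c shift [-13.   4.  26.] mouth rel c0 [22. -1.  7.]
160 tip 128.0 c shift [-10.   8.  28.] mouth rel c0 [18. -6.  3.]
180 tip 132.0 c shift [-6. 11. 28.] mouth rel c0 [ 13. -11.   1.]
t 33.42 p [0.6007 0.0344 0.2116] R [[0.261, -0.587, 0.767], [-0.307, 0.702, 0.642], [-0.915, -0.403, 0.003]] w 0.0651 F [-1.   1.1 -2.8] j [ 0.23  1.01 -0.05  1.08 -0.65  2.    0.91]
to [0.50088897 0.3340508  0.20642268] dp [-113.5  271.1  115.8]
```

Emit:
{"method": "servo_tool", "body": {
  "deltas": [
    {"grip": 0.3,"dp": [-5,12,6],"twist": [0,0,0]},
    {"grip": 0.3,"dp": [-10,23,11],"twist": [0,0,0]},
    {"grip": 0.3,"dp": [-10,23,11],"twist": [0,0,0]},
    {"grip": 0.3,"dp": [-10,23,11],"twist": [0,0,0]},
    {"grip": 0.3,"dp": [-10,23,11],"twist": [0,0,0]}
  ]
}}

```text
t: 33.83
tcp_pos: [0.5657, 0.1518, 0.2102]
tcp_rot: [[0.256, -0.582, 0.772], [-0.315, 0.705, 0.636], [-0.914, -0.406, -0.003]]
ft_force: [1.3, 0.0, -3.1]
width: 0.0654
```

Emit:
{"method": "servo_tool", "body": {
  "deltas": [
    {"grip": 0.3,"dp": [-10,23,11],"twist": [0,0,0]},
    {"grip": 0.3,"dp": [-10,23,11],"twist": [0,0,0]},
    {"grip": 0.3,"dp": [-10,23,11],"twist": [0,0,0]},
    {"grip": 0.3,"dp": [-10,23,11],"twist": [0,0,0]},
    {"grip": 0.3,"dp": [-10,23,11],"twist": [0,0,0]}
  ]
}}

```text
t: 34.25
tcp_pos: [0.5282, 0.2833, 0.209]
tcp_rot: [[0.256, -0.582, 0.772], [-0.316, 0.705, 0.636], [-0.914, -0.407, -0.003]]
ft_force: [0.2, 0.1, -3.6]
width: 0.065
```

```bash
python3 -c "
from h import *
c,u=cupnow();print('cup',c.round(4),u.round(3))
t=env.state()['tcp_pos']+np.array([.522,.335,.2])-c
st(t,t-[0,0,.085])"
```

```text
cup [0.5421 0.264  0.2027] [0.004 0.003 1.   ]
t 34.25 p [0.5282 0.2833 0.209 ] R [[0.256, -0.582, 0.772], [-0.316, 0.705, 0.636], [-0.914, -0.407, -0.003]] w 0.065 F [ 0.2  0.1 -3.6] j [-0.04  0.85 -0.12  1.44 -0.81  1.63  0.83]
to [0.50806421 0.35421048 0.20632901] dp [-25.1  62.8  29.6]
to [0.50806421 0.35421048 0.12132901] dp [77.7 34.6  0.3]
```

Emit:
{"method": "servo_tool", "body": {
  "deltas": [
    {"grip": 0.3,"dp": [-9,22,10],"twist": [0,0,0]},
    {"grip": 0.3,"dp": [-9,22,10],"twist": [0,0,0]},
    {"grip": 0.3,"dp": [-7,19,9],"twist": [0,0,0]},
    {"grip": 0.3,"dp": [0,0,0],"twist": [0,0,0]},
    {"grip": 0.3,"dp": [15,7,0],"twist": [0,0,0]}
  ]
}}

```text
t: 34.67
tcp_pos: [0.5075, 0.3551, 0.1925]
tcp_rot: [[0.261, -0.582, 0.77], [-0.312, 0.704, 0.638], [-0.913, -0.407, 0.002]]
ft_force: [0.7, -0.3, -2.3]
width: 0.0652
```

Emit:
{"method": "servo_tool", "body": {
  "deltas": [
    {"grip": 0.3,"dp": [16,7,0],"twist": [0,0,0]},
    {"grip": 0.3,"dp": [16,7,0],"twist": [0,0,0]},
    {"grip": 0.3,"dp": [16,7,0],"twist": [0,0,0]},
    {"grip": 0.3,"dp": [15,7,0],"twist": [0,0,0]},
    {"grip": 0.3,"dp": [0,0,0],"twist": [0,0,0]}
  ]
}}

```text
t: 35.08
tcp_pos: [0.5064, 0.3525, 0.117]
tcp_rot: [[0.253, -0.585, 0.77], [-0.316, 0.703, 0.637], [-0.914, -0.405, -0.007]]
ft_force: [-0.6, -0.1, -3.6]
width: 0.0652
```

```bash
python3 -c "
from h import *
c,u=cupnow();print('cup',c.round(4),u.round(3));st()
b,_=cap('scene')
cv2.imwrite('pics/s10c.png',cv2.resize(b[80:260,220:460],(800,600),interpolation=cv2.INTER_CUBIC)[:,:,::-1])"
```

```text
cup [0.5203 0.3334 0.1106] [0.008 0.004 1.   ]
t 35.08 p [0.5064 0.3525 0.117 ] R [[0.253, -0.585, 0.77], [-0.316, 0.703, 0.637], [-0.914, -0.405, -0.007]] w 0.0652 F [-0.6 -0.1 -3.6] j [-0.11  0.96 -0.15  1.49 -0.85  1.46  0.9 ]
```

View pics/s10c.png

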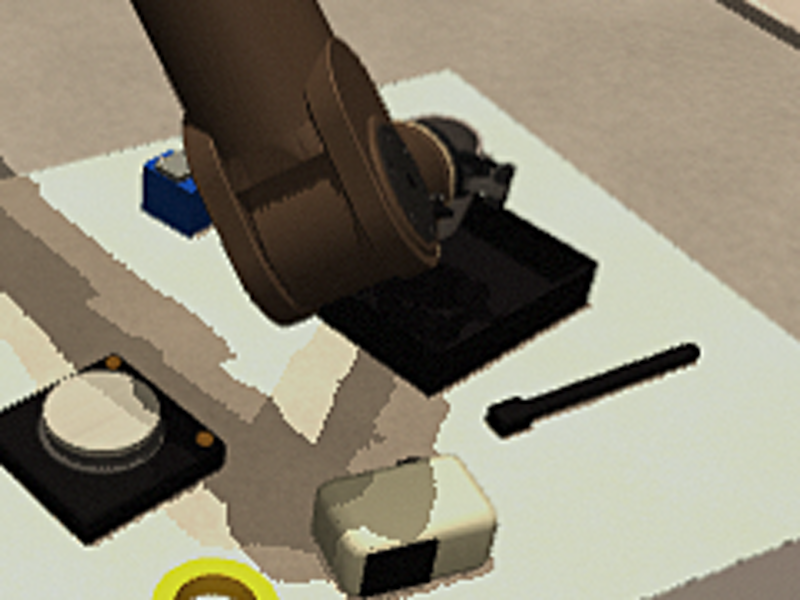

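The wrist link hides the cup, near (470,190) in the crop behind it. The tray at (460,300) is beneath. I'll check how low the link is before rolling.

```bash
python3 -c "
from h import *
b,d=cap('scene');C=cloud('scene',d)
for U,V in [(285,320),(270,290),(300,310),(350,290),(430,255),(440,215),(450,240),(470,200),(360,200)]:
    u,v=int(220+U*.3),int(80+V*.3);print((U,V),b[v,u].tolist(),C[v,u].round(3))
for n in ('top',):
    b,d=cap(n);C=cloud(n,d);m=(d>0)&(C[...,2]>.06)&(C[...,2]<.5)&(C[...,0]>.3)&(C[...,1]>.05)
    print('lowest arm-ish top view',len(C[m]))"
```

```text
(285, 320) [34, 32, 24] [0.748 0.058 0.22 ]
(270, 290) [36, 26, 18] [0.75  0.045 0.248]
(300, 310) [22, 15, 9] [0.751 0.066 0.227]
(350, 290) [17, 15, 13] [0.758 0.094 0.238]
(430, 255) [61, 47, 33] [0.777 0.131 0.266]
(440, 215) [18, 12, 6] [0.7   0.199 0.224]
(450, 240) [21, 18, 19] [ 0.483  0.404 -0.001]
(470, 200) [21, 20, 18] [0.481 0.419 0.036]
(360, 200) [56, 44, 29] [0.766 0.086 0.308]
lowest arm-ish top view 7241
```

The link is above 0.22 m, so it is clear. I'll roll to pour.

Emit:
{"method": "servo_tool", "body": {
  "deltas": [
    {"grip": 0.3,"dp": [0,0,0],"twist": [0,3,0]},
    {"grip": 0.3,"dp": [0,0,0],"twist": [0,6,0]},
    {"grip": 0.3,"dp": [0,0,0],"twist": [0,6,0]},
    {"grip": 0.3,"dp": [0,0,0],"twist": [0,6,0]},
    {"grip": 0.3,"dp": [0,0,0],"twist": [0,6,0]}
  ]
}}

```text
t: 35.65
tcp_pos: [0.5082, 0.3544, 0.1237]
tcp_rot: [[-0.121, -0.583, 0.804], [-0.57, 0.704, 0.424], [-0.813, -0.407, -0.417]]
ft_force: [0.0, 0.2, -2.8]
width: 0.0653
```

Emit:
{"method": "servo_tool", "body": {
  "deltas": [
    {"grip": 0.3,"dp": [0,0,0],"twist": [0,6,0]},
    {"grip": 0.3,"dp": [0,0,0],"twist": [0,6,0]},
    {"grip": 0.3,"dp": [0,0,0],"twist": [0,6,0]},
    {"grip": 0.3,"dp": [0,0,0],"twist": [0,6,0]},
    {"grip": 0.3,"dp": [0,0,0],"twist": [0,6,0]}
  ]
}}

```text
t: 36.07
tcp_pos: [0.5081, 0.3545, 0.1238]
tcp_rot: [[-0.506, -0.583, 0.636], [-0.706, 0.704, 0.083], [-0.496, -0.406, -0.768]]
ft_force: [-1.2, -0.4, -4.5]
width: 0.0652
```

Emit:
{"method": "servo_tool", "body": {
  "deltas": [
    {"grip": 0.3,"dp": [0,0,0],"twist": [0,6,0]},
    {"grip": 0.3,"dp": [0,0,0],"twist": [0,6,0]},
    {"grip": 0.3,"dp": [0,0,0],"twist": [0,6,0]},
    {"grip": 0.3,"dp": [0,0,0],"twist": [0,6,0]},
    {"grip": 0.3,"dp": [0,0,0],"twist": [0,6,0]}
  ]
}}

```text
t: 36.48
tcp_pos: [0.5081, 0.3546, 0.1238]
tcp_rot: [[-0.756, -0.583, 0.297], [-0.653, 0.704, -0.281], [-0.046, -0.406, -0.913]]
ft_force: [-0.5, -0.5, -3.1]
width: 0.0654
```

Emit:
{"method": "servo_tool", "body": {
  "deltas": [
    {"grip": 0.3,"dp": [0,0,0],"twist": [0,6,0]},
    {"grip": 0.3,"dp": [0,0,0],"twist": [0,6,0]},
    {"grip": 0.3,"dp": [0,0,0],"twist": [0,6,0]},
    {"grip": 0.3,"dp": [0,0,0],"twist": [0,6,0]},
    {"grip": 0.3,"dp": [0,0,0],"twist": [0,6,0]}
  ]
}}

```text
t: 36.9
tcp_pos: [0.5081, 0.3547, 0.1238]
tcp_rot: [[-0.804, -0.583, -0.121], [-0.425, 0.704, -0.569], [0.417, -0.406, -0.813]]
ft_force: [0.2, 0.2, -3.1]
width: 0.0652
```

Emit:
{"method": "servo_tool", "body": {
  "deltas": [
    {"grip": 0.3,"dp": [0,0,0],"twist": [0,6,0]},
    {"grip": 0.3,"dp": [0,0,0],"twist": [0,6,0]},
    {"grip": 0.3,"dp": [0,0,0],"twist": [0,6,0]},
    {"grip": 0.3,"dp": [0,0,0],"twist": [0,6,0]},
    {"grip": 0.3,"dp": [0,0,0],"twist": [0,6,0]}
  ]
}}

```text
t: 37.32
tcp_pos: [0.508, 0.3549, 0.124]
tcp_rot: [[-0.635, -0.583, -0.506], [-0.084, 0.704, -0.705], [0.768, -0.406, -0.496]]
ft_force: [-1.1, 0.9, -2.4]
width: 0.0653
```

Emit:
{"method": "servo_tool", "body": {
  "deltas": [
    {"grip": 0.3,"dp": [0,0,0],"twist": [0,6,0]},
    {"grip": 0.3,"dp": [0,0,0],"twist": [0,6,0]},
    {"grip": 0.3,"dp": [0,0,0],"twist": [0,6,0]},
    {"grip": 0.3,"dp": [0,0,0],"twist": [0,0,0]},
    {"grip": 0.3,"dp": [0,0,0],"twist": [0,0,0]}
  ]
}}

```text
t: 37.73
tcp_pos: [0.5077, 0.3547, 0.1233]
tcp_rot: [[-0.453, -0.583, -0.674], [0.133, 0.703, -0.698], [0.882, -0.406, -0.241]]
ft_force: [0.3, -0.3, -1.6]
width: 0.0651
```

Emit:
{"method": "servo_tool", "body": {
  "deltas": [
    {"grip": 0.3,"dp": [0,0,0],"twist": [0,0,0]},
    {"grip": 0.3,"dp": [0,0,0],"twist": [0,0,0]},
    {"grip": 0.3,"dp": [0,0,0],"twist": [0,0,0]},
    {"grip": 0.3,"dp": [0,0,0],"twist": [0,0,0]},
    {"grip": 0.3,"dp": [0,0,0],"twist": [0,0,0]}
  ]
}}

```text
t: 38.15
tcp_pos: [0.5076, 0.354, 0.1222]
tcp_rot: [[-0.45, -0.584, -0.676], [0.137, 0.703, -0.698], [0.883, -0.406, -0.237]]
ft_force: [-0.2, 0.5, -2.4]
width: 0.0655
```

```bash
python3 -c "
from h import *
c,u=cupnow();print('cup',c.round(4),u.round(3),'tip',np.degrees(np.arccos(u[2])));st()"
```

```text
cup [0.5127 0.3437 0.1439] [ 0.647 -0.412 -0.641] tip 129.88472311694673
t 38.15 p [0.5076 0.354  0.1222] R [[-0.45, -0.584, -0.676], [0.137, 0.703, -0.698], [0.883, -0.406, -0.237]] w 0.0655 F [-0.2  0.5 -2.4] j [-0.44  0.98  0.4   1.53 -1.14  1.74 -1.76]
```

Emit:
{"method": "servo_tool", "body": {
  "deltas": [
    {"grip": 0.3,"dp": [0,0,0],"twist": [0,7,0]},
    {"grip": 0.3,"dp": [0,0,0],"twist": [0,7,0]},
    {"grip": 0.3,"dp": [0,0,0],"twist": [0,-7,0]},
    {"grip": 0.3,"dp": [0,0,0],"twist": [0,7,0]},
    {"grip": 0.3,"dp": [0,0,0],"twist": [0,0,0]}
  ]
}}

```text
t: 38.57
tcp_pos: [0.5075, 0.3541, 0.1222]
tcp_rot: [[-0.269, -0.584, -0.766], [0.305, 0.703, -0.643], [0.914, -0.406, -0.011]]
ft_force: [0.5, 0.1, -2.4]
width: 0.065
```

Emit:
{"method": "servo_tool", "body": {
  "deltas": [
    {"grip": 0.3,"dp": [0,0,0],"twist": [0,0,0]},
    {"grip": 0.3,"dp": [0,0,0],"twist": [0,0,0]},
    {"grip": 0.3,"dp": [10,-5,0],"twist": [0,0,0]},
    {"grip": 0.3,"dp": [20,-8,-5],"twist": [0,0,0]},
    {"grip": 0.3,"dp": [20,-8,-5],"twist": [0,0,0]}
  ]
}}

```text
t: 38.98
tcp_pos: [0.5137, 0.3605, 0.1774]
tcp_rot: [[-0.271, -0.584, -0.765], [0.302, 0.703, -0.644], [0.914, -0.406, -0.014]]
ft_force: [0.2, -0.1, -2.2]
width: 0.0654
```

Emit:
{"method": "servo_tool", "body": {
  "deltas": [
    {"grip": 0.3,"dp": [20,-8,-5],"twist": [0,0,0]},
    {"grip": 0.3,"dp": [20,-8,-5],"twist": [0,0,0]},
    {"grip": 0.3,"dp": [0,0,0],"twist": [0,0,0]}
  ]
}}

```text
t: 39.23
tcp_pos: [0.5212, 0.3688, 0.2251]
tcp_rot: [[-0.279, -0.582, -0.764], [0.298, 0.704, -0.645], [0.913, -0.407, -0.023]]
ft_force: [-0.7, -0.0, -0.9]
width: 0.0652
```

```bash
python3 -c "
from h import *
c,u=cupnow();print('cup',c.round(4),u.round(3));st()
b,_=cap('scene');a,_=cap('top')
x=cv2.resize(b[100:220,290:410],(400,400),interpolation=cv2.INTER_CUBIC);y=cv2.resize(a[140:240,85:185],(400,400),interpolation=cv2.INTER_CUBIC)
o=np.hstack([x,y]).astype(float);o=255*(o/255)**.5
cv2.imwrite('pics/s11c.png',o[:,:,::-1])"
```

```text
cup [0.5291 0.3609 0.2469] [ 0.49  -0.56  -0.668]
t 39.23 p [0.5212 0.3688 0.2251] R [[-0.279, -0.582, -0.764], [0.298, 0.704, -0.645], [0.913, -0.407, -0.023]] w 0.0652 F [-0.7 -0.  -0.9] j [-0.48  0.87  0.46  1.46 -1.16  1.84 -2.15][ WARN:0@1.376] global loadsave.cpp:1063 imwrite_ Unsupported depth image for selected encoder is fallbacked to CV_8U.
```

View pics/s11c.png

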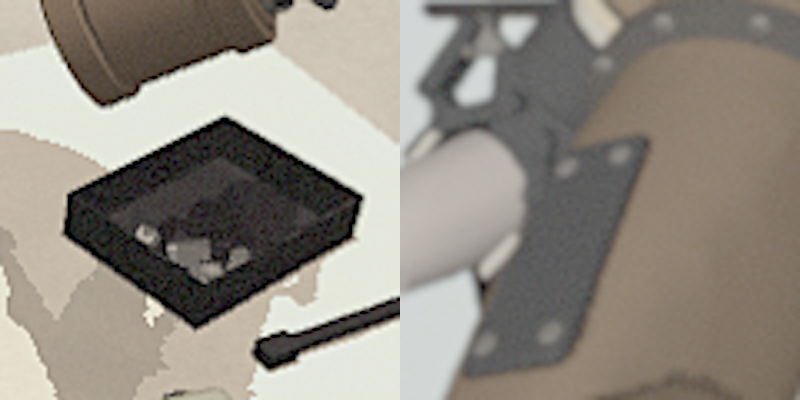

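The left crop shows the grey clamps lying in the tray, around (150,235) to (240,255). The right crop is hidden by the arm. I'll roll the cup back upright while still over the tray.

Emit:
{"method": "servo_tool", "body": {
  "deltas": [
    {"grip": 0.3,"dp": [0,0,0],"twist": [0,-7,0]},
    {"grip": 0.3,"dp": [0,0,0],"twist": [0,-7,0]},
    {"grip": 0.3,"dp": [0,0,0],"twist": [0,-7,0]},
    {"grip": 0.3,"dp": [0,0,0],"twist": [0,-7,0]},
    {"grip": 0.3,"dp": [0,0,0],"twist": [0,-7,0]}
  ]
}}

```text
t: 39.75
tcp_pos: [0.5194, 0.3676, 0.2184]
tcp_rot: [[-0.663, -0.584, -0.467], [-0.126, 0.703, -0.7], [0.738, -0.406, -0.54]]
ft_force: [0.1, 0.4, -2.3]
width: 0.0657
```

Emit:
{"method": "servo_tool", "body": {
  "deltas": [
    {"grip": 0.3,"dp": [0,0,0],"twist": [0,-7,0]},
    {"grip": 0.3,"dp": [0,0,0],"twist": [0,-7,0]},
    {"grip": 0.3,"dp": [0,0,0],"twist": [0,-7,0]},
    {"grip": 0.3,"dp": [0,0,0],"twist": [0,-7,0]},
    {"grip": 0.3,"dp": [0,0,0],"twist": [0,-7,0]}
  ]
}}

```text
t: 40.17
tcp_pos: [0.5193, 0.3676, 0.2184]
tcp_rot: [[-0.812, -0.584, -0.002], [-0.505, 0.703, -0.501], [0.295, -0.406, -0.865]]
ft_force: [0.4, 0.5, -1.8]
width: 0.0653
```

Emit:
{"method": "servo_tool", "body": {
  "deltas": [
    {"grip": 0.3,"dp": [0,0,0],"twist": [0,-7,0]},
    {"grip": 0.3,"dp": [0,0,0],"twist": [0,-7,0]},
    {"grip": 0.3,"dp": [0,0,0],"twist": [0,-7,0]},
    {"grip": 0.3,"dp": [0,0,0],"twist": [0,-7,0]},
    {"grip": 0.3,"dp": [0,0,0],"twist": [0,-7,0]}
  ]
}}

```text
t: 40.58
tcp_pos: [0.5193, 0.3676, 0.2184]
tcp_rot: [[-0.666, -0.584, 0.464], [-0.701, 0.703, -0.121], [-0.255, -0.406, -0.878]]
ft_force: [-0.2, -0.4, -2.6]
width: 0.0651
```

Emit:
{"method": "servo_tool", "body": {
  "deltas": [
    {"grip": 0.3,"dp": [0,0,0],"twist": [0,-7,0]},
    {"grip": 0.3,"dp": [0,0,0],"twist": [0,-7,0]},
    {"grip": 0.3,"dp": [0,0,0],"twist": [0,-7,0]},
    {"grip": 0.3,"dp": [0,0,0],"twist": [0,-7,0]},
    {"grip": 0.3,"dp": [0,0,0],"twist": [0,-7,0]}
  ]
}}

```text
t: 41.0
tcp_pos: [0.5193, 0.3675, 0.2184]
tcp_rot: [[-0.28, -0.584, 0.762], [-0.644, 0.703, 0.303], [-0.712, -0.406, -0.573]]
ft_force: [-0.2, -0.4, -2.5]
width: 0.0649
```

Emit:
{"method": "servo_tool", "body": {
  "deltas": [
    {"grip": 0.3,"dp": [0,0,0],"twist": [0,-7,0]},
    {"grip": 0.3,"dp": [0,0,0],"twist": [0,-7,0]},
    {"grip": 0.3,"dp": [0,0,0],"twist": [0,-7,0]},
    {"grip": 0.3,"dp": [0,0,0],"twist": [0,-7,0]},
    {"grip": 0.3,"dp": [0,0,0],"twist": [0,-7,0]}
  ]
}}

```text
t: 41.42
tcp_pos: [0.5193, 0.3675, 0.2184]
tcp_rot: [[0.208, -0.585, 0.784], [-0.354, 0.703, 0.617], [-0.912, -0.406, -0.061]]
ft_force: [0.1, -0.6, -1.5]
width: 0.065
```

Emit:
{"method": "servo_tool", "body": {
  "deltas": [
    {"grip": 0.3,"dp": [0,0,0],"twist": [0,-4,0]},
    {"grip": 0.3,"dp": [0,0,0],"twist": [0,0,0]},
    {"grip": 0.3,"dp": [0,0,0],"twist": [0,0,0]}
  ]
}}

```text
t: 41.67
tcp_pos: [0.5196, 0.3675, 0.2188]
tcp_rot: [[0.256, -0.584, 0.77], [-0.315, 0.703, 0.638], [-0.914, -0.406, -0.004]]
ft_force: [0.6, -0.5, -2.0]
width: 0.0655
```

```bash
python3 -c "
from h import *
c,u=cupnow();print('cup',c.round(4),u.round(3));st(env.state()['tcp_pos']+np.array([.60,.0,.24])-c)
s=env.state();print('tool fix rotvec deg', np.degrees(np.array(s['tcp_rot']).T@np.cross(u,[0,0,1])).round(1))"
```

```text
cup [0.5335 0.3483 0.2124] [0.006 0.003 1.   ]
t 41.67 p [0.5196 0.3675 0.2188] R [[0.256, -0.584, 0.77], [-0.315, 0.703, 0.638], [-0.914, -0.406, -0.004]] w 0.0655 F [ 0.6 -0.5 -2. ] j [-0.16  0.84 -0.1   1.43 -0.9   1.58  0.78]
to [0.58602358 0.01917282 0.24635355] dp [ 101.5 -294.9 -171. ]
tool fix rotvec deg [ 0.1 -0.3 -0.1]
```

Emit:
{"method": "servo_tool", "body": {
  "deltas": [
    {"grip": 0.3,"dp": [5,-12,-7],"twist": [0,0,0]},
    {"grip": 0.3,"dp": [8,-24,-14],"twist": [0,0,0]},
    {"grip": 0.3,"dp": [8,-24,-14],"twist": [0,0,0]},
    {"grip": 0.3,"dp": [8,-24,-14],"twist": [0,0,0]},
    {"grip": 0.3,"dp": [8,-24,-14],"twist": [0,0,0]}
  ]
}}

```text
t: 42.08
tcp_pos: [0.544, 0.2381, 0.2296]
tcp_rot: [[0.257, -0.584, 0.77], [-0.315, 0.703, 0.638], [-0.914, -0.406, -0.004]]
ft_force: [0.6, 0.8, -2.5]
width: 0.0651
```

Emit:
{"method": "servo_tool", "body": {
  "deltas": [
    {"grip": 0.3,"dp": [8,-24,-14],"twist": [0,0,0]},
    {"grip": 0.3,"dp": [5,-15,-8],"twist": [0,0,0]},
    {"grip": 0.3,"dp": [0,0,0],"twist": [2.6,1.2,0]},
    {"grip": 0.3,"dp": [0,0,0],"twist": [5.2,2.3,0]},
    {"grip": 0.3,"dp": [0,0,0],"twist": [5.2,2.3,0]}
  ]
}}

```text
t: 42.5
tcp_pos: [0.5539, 0.1945, 0.2331]
tcp_rot: [[0.171, -0.389, 0.905], [-0.369, 0.827, 0.425], [-0.914, -0.407, -0.002]]
ft_force: [-0.3, 0.5, -1.8]
width: 0.0652
```

Emit:
{"method": "servo_tool", "body": {
  "deltas": [
    {"grip": 0.3,"dp": [0,0,0],"twist": [5.2,2.3,0]},
    {"grip": 0.3,"dp": [0,0,0],"twist": [5.2,2.3,0]},
    {"grip": 0.3,"dp": [0,0,0],"twist": [5.2,2.3,0]},
    {"grip": 0.3,"dp": [0,0,0],"twist": [2.6,1.2,0]},
    {"grip": 0.3,"dp": [0,0,0],"twist": [0,0,0]}
  ]
}}

```text
t: 42.92
tcp_pos: [0.5518, 0.1939, 0.234]
tcp_rot: [[0.034, -0.086, 0.996], [-0.405, 0.91, 0.092], [-0.914, -0.407, -0.004]]
ft_force: [-0.3, -0.1, -1.7]
width: 0.0655
```

```bash
python3 -c "
from h import *
c,u=cupnow();print('cup',c.round(4),u.round(3));st(env.state()['tcp_pos']+np.array([.57,-.13,.22])-c)"
```

```text
cup [0.5525 0.1702 0.2276] [0.006 0.    1.   ]
t 42.92 p [0.5518 0.1939 0.234 ] R [[0.034, -0.086, 0.996], [-0.405, 0.91, 0.092], [-0.914, -0.407, -0.004]] w 0.0655 F [-0.3 -0.1 -1.7] j [ 0.14  0.64  0.    1.84 -1.13  1.38  0.91]
to [ 0.56926834 -0.10627722  0.22632452] dp [ 129.3 -271.4  -10.2]
```

Emit:
{"method": "servo_tool", "body": {
  "deltas": [
    {"grip": 0.3,"dp": [5,-12,0],"twist": [0,0,0]},
    {"grip": 0.3,"dp": [11,-23,-1],"twist": [0,0,0]},
    {"grip": 0.3,"dp": [11,-23,-1],"twist": [0,0,0]},
    {"grip": 0.3,"dp": [11,-23,-1],"twist": [0,0,0]},
    {"grip": 0.3,"dp": [11,-23,-1],"twist": [0,0,0]}
  ]
}}

```text
t: 43.33
tcp_pos: [0.5608, 0.0782, 0.2311]
tcp_rot: [[0.039, -0.091, 0.995], [-0.405, 0.909, 0.099], [-0.913, -0.407, -0.001]]
ft_force: [-0.1, 0.3, -1.8]
width: 0.0651
```

Emit:
{"method": "servo_tool", "body": {
  "deltas": [
    {"grip": 0.3,"dp": [11,-23,-1],"twist": [0,0,0]},
    {"grip": 0.3,"dp": [11,-23,-1],"twist": [0,0,0]},
    {"grip": 0.3,"dp": [5,-12,0],"twist": [0,0,0]},
    {"grip": 0.3,"dp": [0,0,0],"twist": [2.6,1.2,0]},
    {"grip": 0.3,"dp": [0,0,0],"twist": [5.2,2.3,0]}
  ]
}}

```text
t: 43.75
tcp_pos: [0.5666, 0.0153, 0.2295]
tcp_rot: [[-0.021, 0.047, 0.999], [-0.407, 0.912, -0.052], [-0.913, -0.407, 0.0]]
ft_force: [0.4, 1.1, -0.5]
width: 0.0652
```

Emit:
{"method": "servo_tool", "body": {
  "deltas": [
    {"grip": 0.3,"dp": [0,0,0],"twist": [5.2,2.3,0]},
    {"grip": 0.3,"dp": [0,0,0],"twist": [5.2,2.3,0]},
    {"grip": 0.3,"dp": [0,0,0],"twist": [5.2,2.3,0]},
    {"grip": 0.3,"dp": [0,0,0],"twist": [2.6,1.2,0]},
    {"grip": 0.3,"dp": [0,0,0],"twist": [0,0,0]}
  ]
}}

```text
t: 44.17
tcp_pos: [0.5633, 0.0167, 0.2306]
tcp_rot: [[-0.161, 0.356, 0.92], [-0.373, 0.841, -0.391], [-0.914, -0.407, -0.003]]
ft_force: [-0.0, -0.1, -2.5]
width: 0.0652
```

```bash
python3 -c "
from h import *
c,u=cupnow();print('cup',c.round(4),u.round(3));st(env.state()['tcp_pos']+np.array([.554,-.313,.17])-c)"
```

```text
cup [ 0.5528 -0.0046  0.2242] [ 0.004 -0.002  1.   ]
t 44.17 p [0.5633 0.0167 0.2306] R [[-0.161, 0.356, 0.92], [-0.373, 0.841, -0.391], [-0.914, -0.407, -0.003]] w 0.0652 F [-0.  -0.1 -2.5] j [ 0.42  0.56  0.09  2.04 -1.29  1.3   1.01]
to [ 0.56459205 -0.29176272  0.17633179] dp [ 164.5 -237.   121.9]
```

Emit:
{"method": "servo_tool", "body": {
  "deltas": [
    {"grip": 0.3,"dp": [7,-10,5],"twist": [0,0,0]},
    {"grip": 0.3,"dp": [14,-20,10],"twist": [0,0,0]},
    {"grip": 0.3,"dp": [14,-20,10],"twist": [0,0,0]},
    {"grip": 0.3,"dp": [14,-20,10],"twist": [0,0,0]},
    {"grip": 0.3,"dp": [14,-20,10],"twist": [0,0,0]}
  ]
}}

```text
t: 44.58
tcp_pos: [0.5644, -0.1028, 0.2087]
tcp_rot: [[-0.158, 0.353, 0.922], [-0.376, 0.842, -0.386], [-0.913, -0.408, -0.0]]
ft_force: [-0.1, -0.0, -3.0]
width: 0.0651
```

Emit:
{"method": "servo_tool", "body": {
  "deltas": [
    {"grip": 0.3,"dp": [14,-20,10],"twist": [0,0,0]},
    {"grip": 0.3,"dp": [14,-20,10],"twist": [0,0,0]},
    {"grip": 0.3,"dp": [14,-20,10],"twist": [0,0,0]},
    {"grip": 0.3,"dp": [14,-20,10],"twist": [0,0,0]},
    {"grip": 0.3,"dp": [14,-20,10],"twist": [0,0,0]}
  ]
}}

```text
t: 45.0
tcp_pos: [0.5633, -0.2327, 0.185]
tcp_rot: [[-0.159, 0.352, 0.922], [-0.376, 0.842, -0.386], [-0.913, -0.408, -0.001]]
ft_force: [-0.0, -0.1, -2.0]
width: 0.0654
```

Emit:
{"method": "servo_tool", "body": {
  "deltas": [
    {"grip": 0.3,"dp": [14,-20,10],"twist": [0,0,0]},
    {"grip": 0.3,"dp": [14,-20,10],"twist": [0,0,0]},
    {"grip": 0.3,"dp": [4,-7,7],"twist": [0,0,0]},
    {"grip": 0.3,"dp": [0,0,0],"twist": [0,0,0]},
    {"grip": 0.3,"dp": [0,0,0],"twist": [0,0,0]}
  ]
}}

```text
t: 45.42
tcp_pos: [0.5662, -0.2934, 0.1747]
tcp_rot: [[-0.16, 0.353, 0.922], [-0.375, 0.842, -0.388], [-0.913, -0.408, -0.002]]
ft_force: [-1.0, 0.7, -1.9]
width: 0.0653
```

```bash
python3 -c "
from h import *
c,u=cupnow();print('cup',c.round(4),u.round(3));t=env.state()['tcp_pos']-c;st(t+[.554,-.313,.07],t+[.554,-.313,.044])
s=env.state();print('tool fix rotvec deg', np.degrees(np.array(s['tcp_rot']).T@np.cross(u,[0,0,1])).round(1))
b,_=cap('scene');z=np.load('scene0.npz')['im']
a,_=cap('top');zt=np.load('top0.npz')['im']
o=np.hstack([cv2.resize(b[120:300,40:220],(400,400)),cv2.resize(a[140:240,85:185],(400,400),interpolation=cv2.INTER_CUBIC)])
cv2.imwrite('pics/s12c.png',(255*(o/255.)**.6).astype(np.uint8)[:,:,::-1])"
```

```text
cup [ 0.5557 -0.3147  0.1684] [ 0.004 -0.001  1.   ]
t 45.42 p [ 0.5662 -0.2934  0.1747] R [[-0.16, 0.353, 0.922], [-0.375, 0.842, -0.388], [-0.913, -0.408, -0.002]] w 0.0653 F [-1.   0.7 -1.9] j [ 0.75  0.9   0.22  1.46 -1.06  1.69  0.96]
to [ 0.56451648 -0.29171701  0.0763042 ] dp [89.5 40.9 -2. ]
to [ 0.56451648 -0.29171701  0.0503042 ] dp [23.7 10.6  0. ]
tool fix rotvec deg [ 0.1 -0.2  0. ]
```

View pics/s12c.png

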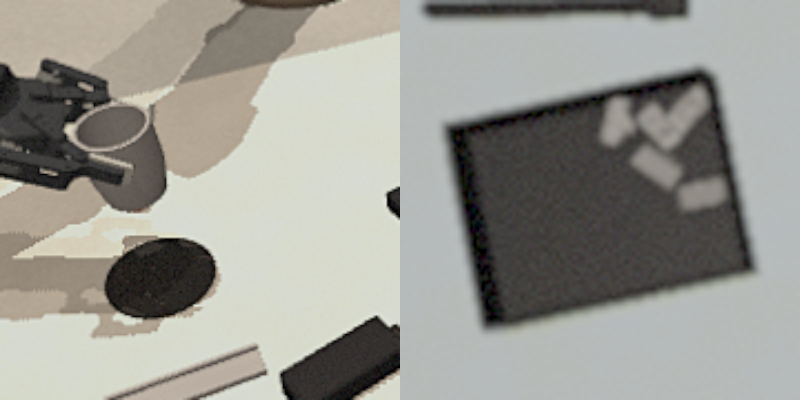

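The right crop shows all five clamps in the tray's upper right corner. The left crop shows the empty cup in hand above the mat. The cup looks slanted there, so I'll check whether that's perspective or a slip in the grip.

```bash
python3 -c "
from h import *
c,u=cupnow();k=400/180
f=lambda P:((proj('scene',P)-[40,120])*k).round(0).tolist()
print('pred rim',f([c+.04*np.array([0,0,1])]),'foot centre',f([c-[0,0,.04]]))
th=np.linspace(0,2*np.pi,13)[:-1];print('rim ring',f([c+[.034*np.cos(t),.034*np.sin(t),.04] for t in th]))
b,d=cap('scene');C=cloud('scene',d)
m=(d>0)&(np.linalg.norm(C[...,:2]-c[:2],axis=2)<.06)&(C[...,2]>.09)
P=C[m];print(len(P),P.min(0).round(3),P.max(0).round(3))
# rim: brightest/top points; fit plane to points where z is local top of each azimuth
az=np.degrees(np.arctan2(P[:,1]-c[1],P[:,0]-c[0]))
for a in range(-180,180,30):
  q=P[(az>=a)&(az<a+30)]
  if len(q)>4: i=q[:,2].argsort()[-3:];print(a,q[i].mean(0).round(3))
print('low',P[P[:,2].argsort()[:5]].round(3).tolist())"
```

```text
pred rim [[112.0, 118.0]] foot centre [[132.0, 185.0]]
rim ring [[119.0, 141.0], [139.0, 132.0], [150.0, 121.0], [152.0, 108.0], [143.0, 99.0], [126.0, 95.0], [106.0, 97.0], [87.0, 104.0], [74.0, 116.0], [71.0, 128.0], [80.0, 138.0], [98.0, 143.0]]
2273 [ 0.496 -0.373  0.124] [ 0.605 -0.279  0.234]
-180 [ 0.515 -0.336  0.222]
-150 [ 0.525 -0.363  0.233]
-120 [ 0.536 -0.367  0.233]
-90 [ 0.558 -0.372  0.229]
-60 [ 0.581 -0.355  0.213]
-30 [ 0.591 -0.317  0.205]
0 [ 0.587 -0.3    0.207]
30 [ 0.582 -0.294  0.207]
60 [ 0.564 -0.285  0.207]
90 [ 0.548 -0.286  0.207]
120 [ 0.538 -0.29   0.206]
150 [ 0.498 -0.311  0.21 ]
low [[0.569, -0.335, 0.124], [0.566, -0.284, 0.125], [0.581, -0.325, 0.125], [0.583, -0.3, 0.125], [0.58, -0.327, 0.126]]
```

The slant is perspective: the rim is level at 0.205 to 0.207 m all round, and the predicted slope matches. I'll lower the cup onto the mat.

Emit:
{"method": "servo_tool", "body": {
  "deltas": [
    {"grip": 0.3,"dp": [10,5,-1],"twist": [0,0,0]},
    {"grip": 0.3,"dp": [17,7,-1],"twist": [0,0,0]},
    {"grip": 0.3,"dp": [17,8,0],"twist": [0,0,0]},
    {"grip": 0.3,"dp": [17,7,0],"twist": [0,0,0]},
    {"grip": 0.3,"dp": [17,8,0],"twist": [0,0,0]}
  ]
}}

```text
t: 45.98
tcp_pos: [0.5637, -0.291, 0.0875]
tcp_rot: [[-0.161, 0.355, 0.921], [-0.374, 0.842, -0.39], [-0.913, -0.407, -0.003]]
ft_force: [0.5, -0.5, -2.4]
width: 0.0656
```

Emit:
{"method": "servo_tool", "body": {
  "deltas": [
    {"grip": 0.3,"dp": [14,6,0],"twist": [0,0,0]},
    {"grip": 0.3,"dp": [8,4,0],"twist": [0,0,0]},
    {"grip": 0.3,"dp": [0,0,0],"twist": [0,0,0]},
    {"grip": 0.3,"dp": [0,0,0],"twist": [0,0,0]}
  ]
}}

```text
t: 46.32
tcp_pos: [0.5643, -0.2912, 0.0656]
tcp_rot: [[-0.16, 0.355, 0.921], [-0.373, 0.842, -0.39], [-0.914, -0.406, -0.002]]
ft_force: [-0.4, -0.5, -1.7]
width: 0.0653
```

```bash
python3 -c "
from h import *
c,u=cupnow();print('cup',c.round(4),u.round(3));t=env.state()['tcp_pos']-c;st(t+[.554,-.313,.044])"
```

```text
cup [ 0.5537 -0.3124  0.0593] [ 0.004 -0.002  1.   ]
t 46.32 p [ 0.5643 -0.2912  0.0656] R [[-0.16, 0.355, 0.921], [-0.373, 0.842, -0.39], [-0.914, -0.406, -0.002]] w 0.0653 F [-0.4 -0.5 -1.7] j [ 0.75  1.05  0.2   1.47 -1.07  1.6   1.08]
to [ 0.56456198 -0.29174927  0.05033687] dp [14.2  5.8  0.5]
```

Emit:
{"method": "servo_tool", "body": {
  "deltas": [
    {"grip": 0.3,"dp": [5,2,0],"twist": [0,0,0]},
    {"grip": 0.3,"dp": [4,2,0],"twist": [0,0,0]},
    {"grip": 0.3,"dp": [2,1,0],"twist": [0,0,0]},
    {"grip": 0.3,"dp": [0,0,0],"twist": [0,0,0]},
    {"grip": 0.3,"dp": [0,0,0],"twist": [0,0,0]}
  ]
}}

```text
t: 46.73
tcp_pos: [0.5649, -0.2915, 0.0558]
tcp_rot: [[-0.157, 0.356, 0.921], [-0.374, 0.842, -0.39], [-0.914, -0.406, 0.001]]
ft_force: [-1.1, -0.8, 4.9]
width: 0.0655
```

Emit:
{"method": "servo_tool", "body": {
  "deltas": [
    {"grip": 0.3,"dp": [1.5,0.7,0],"twist": [0,0,0]},
    {"grip": 0.3,"dp": [0,0,0],"twist": [0,0,0]},
    {"grip": 0.3,"dp": [0,0,0],"twist": [0,0,0]}
  ]
}}

```text
t: 46.98
tcp_pos: [0.5652, -0.2911, 0.0556]
tcp_rot: [[-0.156, 0.357, 0.921], [-0.373, 0.842, -0.389], [-0.915, -0.404, 0.002]]
ft_force: [-2.7, 0.9, 11.7]
width: 0.0654
```

Emit:
{"method": "servo_tool", "body": {
  "deltas": [
    {"grip": 0.3,"dp": [1,0.5,0],"twist": [0,0,0]},
    {"grip": 0.3,"dp": [0,0,0],"twist": [0,0,0]},
    {"grip": 0.3,"dp": [0,0,0],"twist": [0,0,0]}
  ]
}}

```text
t: 47.23
tcp_pos: [0.5653, -0.2908, 0.0555]
tcp_rot: [[-0.154, 0.357, 0.921], [-0.372, 0.843, -0.388], [-0.915, -0.403, 0.003]]
ft_force: [-3.2, -0.3, 17.0]
width: 0.0654
```

The cup touched down about 5 mm early, which fits a small slip in the grip that the depth readings also hinted at. I'll ease off, open and retreat along the tool axis.

Emit:
{"method": "servo_tool", "body": {
  "deltas": [
    {"grip": 0.3,"dp": [-2,-1,0],"twist": [0,0,0]},
    {"grip": 0.3,"dp": [0,0,0],"twist": [0,0,0]},
    {"grip": 0.8,"dp": [0,0,0],"twist": [0,0,0]},
    {"grip": 1,"dp": [0,0,0],"twist": [0,0,0]},
    {"grip": 1,"dp": [0,0,0],"twist": [0,0,0]}
  ]
}}

```text
t: 47.65
tcp_pos: [0.5643, -0.2914, 0.0533]
tcp_rot: [[-0.16, 0.356, 0.921], [-0.375, 0.841, -0.39], [-0.913, -0.407, -0.001]]
ft_force: [1.0, -0.2, -0.3]
width: 0.0854
```

Emit:
{"method": "servo_tool", "body": {
  "deltas": [
    {"grip": 1,"dp": [0,0,0],"twist": [0,0,0]},
    {"grip": 1,"dp": [0,0,0],"twist": [0,0,0]},
    {"grip": 1,"dp": [0,0,0],"twist": [0,0,0]},
    {"grip": 1,"dp": [0,0,0],"twist": [0,0,0]}
  ]
}}

```text
t: 47.98
tcp_pos: [0.5644, -0.2914, 0.0534]
tcp_rot: [[-0.16, 0.356, 0.921], [-0.374, 0.841, -0.39], [-0.913, -0.407, -0.001]]
ft_force: [-0.3, -0.1, 0.7]
width: 0.0854
```

Emit:
{"method": "servo_tool", "body": {
  "deltas": [
    {"grip": 1,"dp": [0,-8,0],"twist": [0,0,0]},
    {"grip": 1,"dp": [0,-15,0],"twist": [0,0,0]},
    {"grip": 1,"dp": [0,-22,0],"twist": [0,0,0]},
    {"grip": 1,"dp": [0,-25,0],"twist": [0,0,0]},
    {"grip": 1,"dp": [0,-25,0],"twist": [0,0,0]}
  ]
}}

```text
t: 48.4
tcp_pos: [0.5295, -0.3733, 0.0932]
tcp_rot: [[-0.16, 0.356, 0.921], [-0.375, 0.841, -0.39], [-0.913, -0.408, -0.001]]
ft_force: [0.8, 1.2, 0.1]
width: 0.0855
```

Emit:
{"method": "servo_tool", "body": {
  "deltas": [
    {"grip": 1,"dp": [-20,-15,0],"twist": [0,0,0]},
    {"grip": 1,"dp": [-25,-10,0],"twist": [0,0,0]},
    {"grip": 1,"dp": [-25,-10,0],"twist": [0,0,0]},
    {"grip": 1,"dp": [-25,-10,0],"twist": [0,0,0]},
    {"grip": 1,"dp": [0,0,0],"twist": [0,0,0]}
  ]
}}

```text
t: 48.82
tcp_pos: [0.5299, -0.3762, 0.2035]
tcp_rot: [[-0.155, 0.358, 0.921], [-0.38, 0.839, -0.39], [-0.912, -0.411, 0.006]]
ft_force: [0.6, -0.8, 1.3]
width: 0.0855
```

```bash
python3 -c "
from h import *
st()
b=cuprim(.072,.095,(.45,.66),(-.42,-.2))
b,d=cap('scene');a,_=cap('top','final_top.png')
cv2.imwrite('pics/fin.png',np.hstack([cv2.resize(b[90:320],(510,390))[:, :],cv2.resize(a[140:240,300:400],(290,290)).repeat(1,0) if 0 else cv2.resize(a[140:274,300:400],(290,390))])[:,:,::-1])
for n in('scene','top'):
    im,_=cap(n);z=np.load(n+'0.npz')['im'];df=np.abs(im.astype(int)-z).sum(2)>90
    for nm,P in dict(sensor=(.76,.15,.03),psu=(.745,-.18,.02),tape=(.77,.01,.02),module=(.352,.197,.05),antenna=(.69,.37,.01),rail=(.7,-.31,.005)).items():
        u,v=proj(n,[P])[0].astype(int)
        if 15<v<368 and 15<u<496: print(n,nm,df[v-15:v+15,u-15:u+15].mean().round(2),end='; ')
"
```

```text
t 48.82 p [ 0.5299 -0.3762  0.2035] R [[-0.155, 0.358, 0.921], [-0.38, 0.839, -0.39], [-0.912, -0.411, 0.006]] w 0.0855 F [ 0.6 -0.8  1.3] j [ 0.84  0.94  0.25  1.3  -1.02  1.83  0.92]
scene [106. 221.] 331 [ 558. -312.] [67. 66.] 0.0794
top [369. 187.] 166 [ 555. -312.] [67. 66.] 0.0818
scene sensor 0.0; scene psu 0.0; scene tape 0.0; scene module 0.0; scene antenna 0.0; scene rail 0.0; top sensor 0.0; top psu 0.0; top tape 0.0; top module 0.0; top antenna 0.0; top rail 0.0;
```

View pics/fin.png

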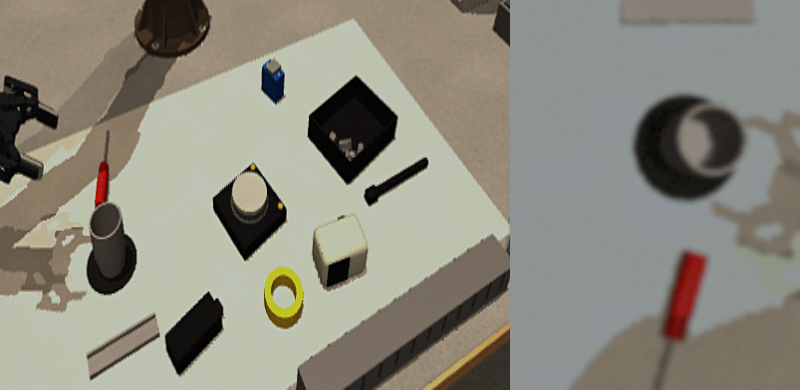

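The cup stands upright within 3 mm of the mat's centre, the clamps are in the tray and the bystanders are unmoved. I'm handing the job in.

```bash
python3 -c "
from plant import env
print(env.job_done())"
```

```text
the job is handed in; nothing more can be done
None
```

The job is done and handed in at about 49 s of the 210 s allowed.

- **Clamps gathered:** I picked up five clamps (five were present) and dropped them one by one into the cup.
- **Earthing pad:** I pressed the filled cup upright onto the pad until it reached its stop. It went down the full 10 mm and I held it there for about 2 s, with roughly 29 N on the pad.
- **Pour and placing:** I poured the clamps into the tray and stood the empty cup on the mat.

**Last checks:**
- All five clamps were in the tray in the top view taken after the pour, and there were still clamps in it in the final scene view. The sheet was already clear of clamps by then.
- The measured cup centre, about (0.556, -0.312), is within about 3 mm of the mat centre. Upright and wholly on the mat, its foot has about 25 mm of mat to spare all round.
- The sensor, power brick, tape, module, antenna and rail showed no image change from the start in either view. The screwdriver I checked only by eye.
- The gripper is open and clear of everything.

**What disagreed:**
- The two cameras differ by about 5 mm in x, and up to 8 mm on the clamps. I used the mean, and the grips confirmed it.
- The cup touched the mat about 5 mm earlier than calculated, probably a small slip in the grip. It had no effect on the result.
- I saw no sign of anything being knocked aside.

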